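Put the candle holders away and clamp the box shut

TASK

Put the altar's candle holders away: lift the wooden box's lid open until it rests on its stop, and stand every steel candle holder upright inside the box while the lid stays open. Then shut the lid fully and lock it: loosen the clamp knob on the rail, slide the keeper along until its tongue is over the middle of the brass plate on the lid, and turn the knob fully tight again. Keep the keeper clear of the lid until it is shut, and leave the other altar things where they stand.

Things in the scene. Friction and masses are not known exactly. Their poses are not given: they have to be found in the camera images.
- chest: the fixed wooden box; origin: centre of the box's underside, x towards the hinge side (away from the robot), y along the rail, z up. Outside 160 (x) by 230 (y) by 60 mm high, walls 5 mm, open inside 150 by 220 mm, inner floor 5 mm above the origin.
- chest_floor (a point): centre of the box's inner floor, 5 mm above chest. In front of the box, along x = -115 mm of chest, an aluminium rail 22 mm wide runs from y = -255 to y = +75 mm, its top at z = 50 mm, with an upright rib 8 mm wide on its far edge to z = 64 mm
- lid (a joint): angle of the lid (rad): 0 shut, 1.85 fully open on its stop, leaning back. A wooden board 160 by 230 by 8 mm hinged along the far upper rim; its hinge is stiff, so it stays at any angle. Shut, its top is at 68.5 mm
- lid_handle (a point): gripping point of the turned wooden knob on the lid, 35 mm above the lid's top face, 30 mm from its front edge, at y = +20 mm of the box; the knob's head is 28 mm across and reaches from 27 to 43 mm above the lid, on a 12 mm neck. Turns with the lid
- lid_hinge (a point): point on the hinge line at the middle of the far rim; the hinge line is parallel to y of the box; the lid's underside lies in the plane through it
- strike (a point): centre of the thin brass strike plate on the lid's top face at its front edge, 26 (x) by 50 (y) mm, at y = -55 mm of the box; turns with the lid
- keeper (a joint): position of the keeper along the rail (m), growing to +y of the box: 0 at the right-hand end of the rail, 0.20 at most; 0.165 puts its tongue exactly over the middle of the strike plate. The keeper is jammed while the clamp knob is tight and slides easily (about 2 N) when it is loose
- keeper_tip (a point): the keeper is a steel block 40 (x) by 44 (y) by 22 mm high on the rail, with a flat tongue 20 mm wide and 4 mm thick that reaches over the lid's edge. This point: underside of the tongue's end, 43 mm towards the box from the rail's middle, about 4 mm over a shut lid
- knob (a joint): angle of the black clamp knob on top of the keeper (rad): 0 loose (its bar points across the rail), growing clockwise seen from above to 1.4 fully tight (its bar nearly along the rail). It begins to grip the rail at about 0.5; needs about 0.2 N m and stays where it is left
- knob_grip (a point): gripping point of the clamp knob, on its vertical axis; the bar grip is 42 mm long along this point's x, 14 mm thick and 32 mm high, its top 9 mm above this point. It turns with the knob
- holder1: short solid stainless candle holder with a white candle in its top, an upright cylinder 44 mm across and 34 mm high, about 110 g; origin: centre of its underside, z up. Two to four holders are present; an absent one reads None
- holder2: short solid stainless candle holder with a white candle in its top, an upright cylinder 44 mm across and 34 mm high, about 110 g; origin: centre of its underside, z up. Two to four holders are present; an absent one reads None
- holder3: short solid stainless candle holder with a white candle in its top, an upright cylinder 44 mm across and 34 mm high, about 110 g; origin: centre of its underside, z up. Two to four holders are present; an absent one reads None
- holder4: short solid stainless candle holder with a white candle in its top, an upright cylinder 44 mm across and 34 mm high, about 110 g; origin: centre of its underside, z up. Two to four holders are present; an absent one reads None
- jar: blue porcelain jar, 100 mm across, 130 high (mm); stays where it is. Origin: centre of its underside
- bell: small stainless bell, 60 across, 71 high (mm); stays where it is. Origin: centre of its underside
- lion: resin lion figurine, 60 by 42 by 68 high (mm); stays where it is. Origin: centre of its underside
- canister: clear canister with a white screw lid, 88 across, 122 high (mm); stays where it is. Origin: centre of its underside
- saucer: white saucer, 100 across, 15 high (mm); stays where it is. Origin: centre of its underside
- tin: brass tin, 75 by 50 by 30 (mm); stays where it is. Origin: centre of its underside
Not all that is in view belongs to the job. Leave any purple look-alike of the holder3 alone. What is shaped like the holder4 but turquoise is not meant.

How it is judged:
By the outcome, as a careful person would: the job done as asked, in the order asked, and still so for the second after the job is handed in, with the robot touching nothing.
Of holder1, holder2, holder3, holder4 only 2 to 4 are there at a start; the rules pass over those that are not, and their reading is None.
At some moment in a run one of holder1, holder2, holder3, holder4 may be knocked a few centimetres aside while the robot is not near it.
It also fails if it takes over 210 s, if anything falls off the work surface, if the arm or the gripper's body presses on something with over 40 N, if the wrist force passes 120 N, or if a joint passes its speed limit or range.

ROBOT

A 6-joint arm with a two-finger parallel gripper is mounted at the origin on the work surface. World frame = base frame: x ahead of the robot, y to its left, z up, the work surface at z = 0. Lengths are in mm, angles in degrees, forces in N, time in s.
With the tool pointing down it reaches from about 325 to 875 mm from the base axis. Payload 4.4 kg.
Tool frame: the origin (TCP) lies on the centre line of the jaws, within the pads' length; the fingertips stand 11 mm ahead of it and the grasp point (between the pads) lies 8 mm behind it (arm.tip_reach is the distance from the TCP to the fingertips, in mm); z points along the fingers, y is the line along which they close (so a half turn about z gives the same grasp; the last joint's range is limited). The gripper opens to 85 mm and grips with 20 to 120 N. Pads are 22 mm wide; open, the fingers measure 114 mm over their backs; the gripper's body (76 mm by 85 mm) begins 54 mm behind the grasp point. The pads swing forward as they close: fully open they stand 13 mm farther back than shut.
Start: joints at [-78.81, 11.837, 88.321, -0, 79.842, -8.623], TCP at [194.884, -540.969, 242.282] pointing down, gripper open.
Joint ranges: [-156.59, 156.59], [-49.26, 127.26], [12.9, 141.05], [-63.56, 243.56], [4.71, 150.69], [-161.64, 161.64]. Speed limits (degrees/s): [159.86, 159.86, 180, 180, 180, 180].

INTERFACE

Orientations are given as a 3x3 rotation matrix whose columns are the frame's x, y, z axes.
In Python, from workcell import arm, read_camera, camera_params, job, models gives the robot as it stands.
- The arm moves only by the tool step_arm, never from a script. Its argument "deltas" is a list of rows, each a list of 3 entries, a list of its own where there are three numbers: the shift along the tool's x, y, z each as a share of 0.4 m, from -1 to 1, then the turn, a rotation vector about the tool's x, y, z each as a share of pi rad, from -1 to 1, then the finger opening in mm, from 0 to 85.4. A call has 1 to 20 rows; each row is the pose to reach, as a shift and turn from the pose commanded when the call began, along the tool's axes at that moment, turning the shorter way round; what a row does not reach only later rows make up. A row lasts 1/12 s, in which the tool goes at most 41.7 mm and 7.16 degrees, less where a joint would pass 70% of its speed; a pose out of reach is approached as far as the arm can. A call with a number of a shift or a turn outside -1 to 1 is refused whole. A call with a gripper value outside its range is refused whole. The fingers move at their own pace and stop on an object; "squeeze" is the grip in N (left out, the last holds). Time passes only in rows, so rows that repeat a pose let the fingers close. It gives the time, the measured TCP pose, the force, the opening and the grip force at its end, in the units of the state.
- arm.sense(): the state, without advancing time (a new reading comes with each control period).
- read_camera(name): name is "scene" or "side" or "wrist"; returns (picture, depth): 384x512x3 uint8, red, green, blue; 384x512 float32, mm along the optical axis (not along the pixel's ray), 0 where there is no reading.
- camera_params(name): a dict with "intrinsics" (3x3 intrinsics, pixels), "extrinsics" (4x4, takes a point from camera to world coordinates). Camera axes: x right, y down, z forward; pixel columns grow to the right and rows downward; lengths in mm; the calibration is good to about 2 mm. A picture is of the moment at which its call begins: read the wrist's pose just before it. camera_params takes no time and is no camera call; for the wrist camera it gives the pose at the moment of the call.
- job.close_job(): hands the job in; it is judged then, once.
Trained networks look in the newest picture that a camera, given by its name, has taken for a name from the list of things; names that differ only in an ending like _2 or _b are one class to them, and where a whole thing is asked for, a point or a joint stands for the part that bears it (a point fixed in the world has none). Each returns a list of dicts, best first, with "p" (0 to 1); they miss things now and then, are a little off and sometimes report something else, mostly with a low value. They report only what shows in the picture. A call takes as long as a camera call. They do not tell look-alikes from the thing itself.
- models.outline_of(target, camera): "region" (384x512 bool, what is visible of it) and "position" ([column, row] in pixels, amid what is visible of it).
- models.tip_of(target, camera): "position" ([column, row] in pixels: a listed point, or the origin of a listed thing).
The state is a dict: "t": time; "qpos": joint angles; "qd": joint speeds; "joint_efforts": joint torques, N m; "tool_pos": TCP position; "ee_rot": TCP orientation; "ft_force": force on the tool from outside, world axes, zero at the start; "wrist_torque": the same for the moment, N m; "opening": finger opening in mm; "grasp_force": force on a finger pad.
Only numpy, scipy, OpenCV 4.12 (cv2) and the standard library are available. Lean on these libraries where they do the work, as an engineer would, in place of code of your own. Each camera call takes 0.05 s, during which the arm holds its last target. There are 200 camera calls.

## Working session

There is one attempt and no reset: what is moved stays moved. The work goes in short steps, Python scripts to look and compute and a tool call to move; the robot and the scene stay as the last step left them, time stands still between calls to the robot, and variables do not carry over. Pictures are saved under pics/ and viewed, at most 14 in all, crops included, and the job is handed in when it is done.

Besides the shell and the picture viewer there is one more tool, called after "Emit:" by a JSON object that holds its "name" and its "arguments". step_arm: Moves the arm, as the interface text tells. Shift numbers are shares of 0.4 m and turn numbers shares of pi rad, none past 1 either way. Its arguments: {"type":"object","properties":{"deltas":{"type":"array","items":{"type":"array"}},"squeeze":{"type":"number"}},"required":["deltas"]}

```bash
ls; mkdir -p pics; cat > h.py <<'E'
import numpy as np, cv2
from workcell import arm, read_camera, camera_params, job, models
def pix2w(cam,uv,z=None,depth=None,P=None):
    P=P or camera_params(cam);K=np.array(P["intrinsics"]);T=np.array(P["extrinsics"])
    r=np.linalg.inv(K)@np.array([uv[0],uv[1],1.0])
    if depth is not None: return T[:3,:3]@(r*depth)+T[:3,3]
    d=T[:3,:3]@r; return T[:3,3]+d*(z-T[2,3])/d[2]
def save(img,n): cv2.imwrite("pics/"+n,img[:,:,::-1])
def cloud(cam,depth,P):
    K=np.array(P["intrinsics"]);T=np.array(P["extrinsics"])
    v,u=np.mgrid[:384,:512];r=np.stack([u,v,np.ones_like(u)],-1)@np.linalg.inv(K).T
    return (r*depth[...,None])@T[:3,:3].T+T[:3,3]
E
python3 - <<'E'
from h import *
np.set_printoptions(precision=1,suppress=True)
ims=[]
for c in ["scene","side","wrist"]:
    P=camera_params(c);im,d=read_camera(c);ims.append(im);np.savez(c+".npz",im=im,d=d)
    print(c,P["intrinsics"],P["extrinsics"])
    C=cloud(c,d,P)
    for n in ["chest","holder1","lid_handle","keeper","knob","strike","jar","bell","lion","canister","saucer","tin"]:
        for r in models.outline_of(n,c)[:6]:
            if r["p"]<.3: continue
            m=r["region"]&(d>0); p=C[m]
            print(n,round(r["p"],2),np.round(r["position"]),m.sum(),np.median(p,0) if len(p) else 0,im[m].mean(0) if len(p) else 0)
    for n in ["chest","chest_floor","lid_handle","lid_hinge","strike","keeper_tip","knob_grip","holder1"]:
        for r in models.tip_of(n,c)[:5]:
            if r["p"]<.3: continue
            u,v=np.round(r["position"]).astype(int); print(" tip",n,round(r["p"],2),u,v, C[v,u] if 0<=v<384 and 0<=u<512 else 0)
save(ims[0],"a.png");save(ims[1],"b.png")
print(arm.sense())
E
```

```text
pics
scene [[362.7   0.  250.7]
 [  0.  362.7 196.5]
 [  0.    0.    1. ]] [[ -0.8   0.4  -0.4 993.2]
 [  0.6   0.5  -0.6 701.7]
 [ -0.   -0.8  -0.6 823.5]
 [  0.    0.    0.    1. ]]
chest 0.59 [246. 227.] 4879 [569.4  72.2  68.2] [125.9  90.1  62.4]
chest 0.59 [241. 219.] 3071 [575.6  65.7  69.1] [135.7  89.9  54.7]
holder1 0.76 [345. 281.] 291 [459.7 360.2  33.2] [148.9 143.1 131.3]
holder1 0.68 [328. 255.] 244 [421.7 275.7  33.6] [ 95.5  49.4 115. ]
holder1 0.64 [323. 320.] 325 [586.4 407.6  33.8] [162.3 156.1 142.8]
holder1 0.56 [318. 352.] 369 [656.2 469.4  34. ] [ 68.5 127.7 123.1]
lid_handle 0.77 [237. 222.] 2989 [577.1  65.8  69.1] [136.6  90.2  54.5]
keeper 0.84 [242. 174.] 217 [ 437.1 -131.8   76.6] [93.8 89.2 86.5]
knob 0.42 [239. 166.] 111 [ 433.6 -135.2  101.3] [32.1 30.9 32.4]
knob 0.36 [242. 172.] 310 [ 436.5 -134.8   76.3] [90.6 86.7 84.3]
strike 0.66 [342. 282.] 295 [459.6 360.4  33.2] [147.9 142.1 130.5]
strike 0.64 [242. 223.] 2949 [578.5  65.8  69.1] [136.7  90.2  54.4]
jar 0.61 [238. 297.] 1572 [732.9 274.2  88.9] [ 93.2 109.3 126.3]
lion 0.56 [390. 346.] 606 [5
[... 2408 characters left out ...]
263.2]
 [  0.  315.1 194.5]
 [  0.    0.    1. ]] [[   0.3   -0.9   -0.3  265.2]
 [  -0.9   -0.3   -0.1 -515.7]
 [  -0.     0.3   -1.   372.5]
 [   0.     0.     0.     1. ]]
tin 0.72 [158.  35.] 4142 [ 284.9 -397.6   28.4] [156.8 123.9  33.4]
{'t': 3.15, 'qpos': array([-78.8,  11.8,  88.3,   0. ,  79.8,  -8.6]), 'qd': array([ 0.1, -0.1,  0.1, -0. ,  0. ,  0. ]), 'joint_efforts': array([ -0. , -38.3, -29.2,  -0. ,   0. ,   0. ]), 'tool_pos': array([ 194.9, -541. ,  242.3]), 'ee_rot': array([[ 0.9,  0.3,  0. ],
       [ 0.3, -0.9,  0. ],
       [ 0. , -0. , -1. ]]), 'ft_force': array([ 0.3,  0.8, -0.8]), 'wrist_torque': array([-0., -0.,  0.]), 'grasp_force': 0.0, 'opening': 85.17947774611994}
```

View pics/a.png

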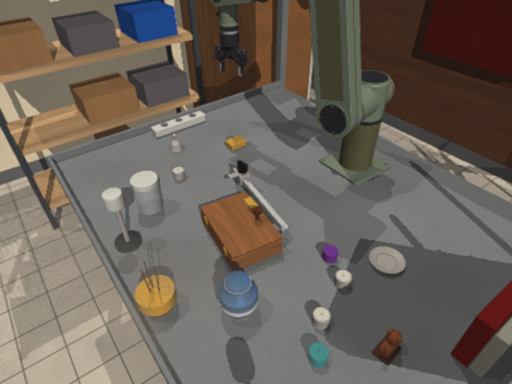

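View pics/b.png

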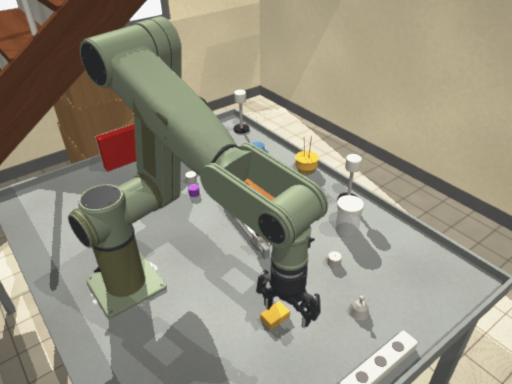

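```bash
python3 - <<'E'
from h import *
np.set_printoptions(precision=2,suppress=True)
f=np.load("scene.npz");C=cloud("scene",f["d"],camera_params("scene"));im=f["im"].astype(int)
def rect(m,name):
    q=C[m];r=cv2.minAreaRect(q[:,:2].astype(np.float32));print(name,m.sum(),r,cv2.boxPoints(r).round(1).tolist())
v,u=np.mgrid[:384,:512]
box=(u>195)&(u<290)&(v>180)&(v<270)
m=(box&(C[...,2]>65)&(C[...,2]<72)).astype(np.uint8)
n,l,s,_=cv2.connectedComponentsWithStats(m);k=1+s[1:,4].argmax();rect(l==k,"lid")
rl=(u>235)&(u<292)&(v>170)&(v<232)&(C[...,2]>60)&(C[...,2]<66)
n,l,s,_=cv2.connectedComponentsWithStats(rl.astype(np.uint8));k=1+s[1:,4].argmax();rect(l==k,"rib")
br=box&(im[...,0]>150)&(im[...,2]<90)&(im[...,1]>110);print("strike",br.sum(),np.median(C[br],0))
h=box&(C[...,2]>95);print("handle",h.sum(),C[h].mean(0))
bk=(u>225)&(u<255)&(v>155)&(v<185)&(im.sum(-1)<130)&(C[...,2]>60);print("knob",bk.sum(),C[bk].mean(0),C[bk].min(0),C[bk].max(0));rect(bk,"knob")
s=arm.sense();print(s["ee_rot"],s["tool_pos"]);T=np.array(camera_params("wrist")["extrinsics"])
print("cam in tool",s["ee_rot"].T@(T[:3,3]-s["tool_pos"]),"\n",s["ee_rot"].T@T[:3,:3])
E
```

```text
lid 2799 ((572.2347412109375, 45.61138916015625), (234.5690155029297, 161.77716064453125), 82.0135498046875) [[475.79998779296875, -59.29999923706055], [636.0, -81.80000305175781], [668.5999755859375, 150.5], [508.3999938964844, 173.0]]
rib 87 ((470.1471862792969, 71.20787811279297), (128.38137817382812, 10.019689559936523), 81.72896575927734) [[456.0, 8.399999618530273], [465.8999938964844, 7.0], [484.29998779296875, 134.0], [474.3999938964844, 135.5]]
strike 75 [496.55  -5.38  70.78]
handle 116 [676.59 275.78 336.61]
knob 88 [ 433.51 -135.15  102.44] [ 422.86 -154.8    84.13] [ 445.   -119.21  119.01]
knob 88 ((435.323974609375, -136.50735473632812), (19.044750213623047, 35.77922058105469), 13.033576965332031) [[422.0, -121.19999694824219], [430.1000061035156, -156.10000610351562], [448.6000061035156, -151.8000030517578], [440.6000061035156, -116.9000015258789]]
[[ 0.94  0.34  0.  ]
 [ 0.34 -0.94  0.  ]
 [ 0.   -0.   -1.  ]] [ 194.9  -540.98  242.28]
cam in tool [  74.76    0.04 -130.2 ] 
 [[ 0.   -0.96 -0.29]
 [ 1.    0.   -0.  ]
 [ 0.   -0.29  0.96]]
```

```bash
cat >> h.py <<'E'
from scipy.spatial.transform import Rotation as Ro
def down(yaw):  # tool x at world yaw (deg), pointing down
    c,s=np.cos(np.radians(yaw)),np.sin(np.radians(yaw));return np.array([[c,s,0],[s,-c,0],[0,0,-1.]])
def go(p,R,s=None,quiet=False):
    s=s or arm.sense();R0=Ro.from_matrix(s["ee_rot"]).as_matrix()
    d=R0.T@(np.array(p,float)-s["tool_pos"]);rv=Ro.from_matrix(R0.T@R).as_rotvec()
    n=max(np.linalg.norm(d)/41.7,np.degrees(np.linalg.norm(rv))/7.16)
    print("row",(d/400).round(4).tolist(),(rv/np.pi).round(4).tolist(),"rows>=",round(n,1));return d/400,rv/np.pi
E
python3 - <<'E'
from h import *
go([620,40,350],down(-8))
E
```

```text
row [1.4922, -1.0062, -0.2693] [-0.0, -0.0, 0.1545] rows>= 17.5
```

Emit:
{"name": "step_arm", "arguments": {"deltas": [[[0.75,-0.5,-0.27],[0,0,0],85],[[0.75,-0.5,-0.27],[0,0,0],85],[[0.75,-0.5,-0.27],[0,0,0],85],[[0.75,-0.5,-0.27],[0,0,0],85],[[0.75,-0.5,-0.27],[0,0,0],85],[[0.75,-0.5,-0.27],[0,0,0],85],[[0.75,-0.5,-0.27],[0,0,0],85],[[0.75,-0.5,-0.27],[0,0,0],85],[[0.75,-0.5,-0.27],[0,0,0],85],[[0.75,-0.5,-0.27],[0,0,0],85]]}}

```text
t: 3.98
tool_pos: [413.4, -246.5, 353.6]
ee_rot: [[0.938, 0.347, 0.007], [0.347, -0.938, -0.001], [0.006, 0.003, -1.0]]
ft_force: [-0.6, -1.0, 1.1]
opening: 84.7
grasp_force: 0.0
```

Emit:
{"name": "step_arm", "arguments": {"deltas": [[[0.74,-0.5,0],[0,0,0.154],85],[[0.74,-0.5,0],[0,0,0.154],85],[[0.74,-0.5,0],[0,0,0.154],85],[[0.74,-0.5,0],[0,0,0.154],85],[[0.74,-0.5,0],[0,0,0.154],85],[[0.74,-0.5,0],[0,0,0.154],85],[[0.74,-0.5,0],[0,0,0.154],85],[[0.74,-0.5,0],[0,0,0.154],85],[[0.74,-0.5,0],[0,0,0.154],85],[[0.74,-0.5,0],[0,0,0.154],85],[[0.74,-0.5,0],[0,0,0.154],85]]}}

```text
t: 4.9
tool_pos: [620.7, 39.2, 349.0]
ee_rot: [[0.991, -0.134, -0.002], [-0.134, -0.991, 0.0], [-0.002, 0.0, -1.0]]
ft_force: [-0.3, -0.3, -0.7]
opening: 85.3
grasp_force: 0.0
```

```bash
python3 - <<'E'
from h import *
np.set_printoptions(precision=1,suppress=True)
s=arm.sense();print(s["t"],s["tool_pos"],s["qd"])
P=camera_params("wrist");im,d=read_camera("wrist");np.savez("w1.npz",im=im,d=d,E=P["extrinsics"]);C=cloud("wrist",d,P)
for n in ["holder1"]:
    for r in models.outline_of(n,"wrist")[:6]:
        m=r["region"]&(d>0);print(n,r["p"],r["position"],np.median(C[m],0),im[m].mean(0))
for n in ["lid_handle","lid_hinge","strike","keeper_tip","knob_grip","chest"]:
    for r in models.tip_of(n,"wrist")[:2]:
        u,v=np.round(r["position"]).astype(int); print(" tip",n,round(r["p"],2),u,v, C[v,u] if 0<=v<384 and 0<=u<512 else 0)
save(im,"c.png")
m=(abs(C[...,2]-68.5)<4).astype(np.uint8)
n,l,st,_=cv2.connectedComponentsWithStats(m);k=1+st[1:,4].argmax();q=C[l==k];r=cv2.minAreaRect(q[:,:2].astype(np.float32));print(r,np.median(q[:,2]))
E
```

```text
4.9 [620.7  39.2 349. ] [-2.9 -2.3  1.9 -1.5  0.6 -0.5]
holder1 0.72 [506.7, 142.8] [ 579.8 -321.8    9.2] [116.2 110.9 105.7]
holder1 0.71 [88.9, 274.5] [456.6 347.6  32.2] [125.6 121.8 112.1]
holder1 0.64 [33.8, 208.8] [581.7 393.4  32.3] [132.1 130.3 120.2]
 tip lid_handle 0.65 244 238 [527.3  76.4 111. ]
 tip lid_hinge 0.93 263 134 [649.4  35.5  67.6]
 tip strike 0.82 304 239 [495.6  -2.6  69.9]
 tip strike 0.32 414 284 [ 432.4 -137.9  114.1]
 tip keeper_tip 0.61 404 245 [ 470.  -141.4   75. ]
 tip knob_grip 0.79 411 287 [619.9 -17.  376.3]
 tip chest 0.87 266 180 [588.   39.7  67. ]
((571.248291015625, 46.14094543457031), (229.92538452148438, 159.79148864746094), 81.64273834228516) 67.15261376194144
```

View pics/c.png

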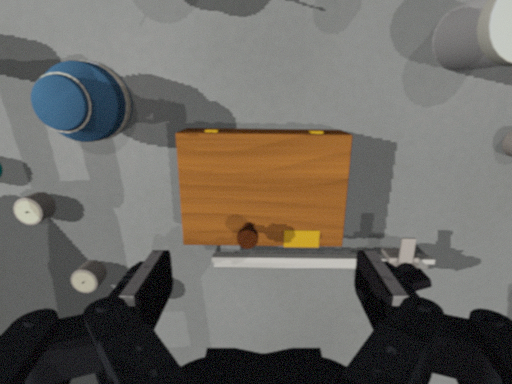

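```bash
cat >> h.py <<'E'
def tri(obs):  # [(P,uv)] -> point, rms gap
    A=np.zeros((3,3));b=np.zeros(3);L=[]
    for P,uv in obs:
        K=np.array(P["intrinsics"]);T=np.array(P["extrinsics"]);d=T[:3,:3]@np.linalg.inv(K)@[uv[0],uv[1],1];d/=np.linalg.norm(d)
        M=np.eye(3)-np.outer(d,d);A+=M;b+=M@T[:3,3];L.append((M,T[:3,3]))
    p=np.linalg.solve(A,b);return p,[round(float(np.linalg.norm(M@(p-c))),1) for M,c in L]
C0=np.array([571.4,46.0,0]);YW=-8.36;EX=np.array([np.cos(np.radians(YW)),np.sin(np.radians(YW)),0]);EY=np.array([-EX[1],EX[0],0])
def ch(x,y,z): return C0+x*EX+y*EY+[0,0,z]
def inch(p): d=np.array(p)-C0; return np.array([d@EX,d@EY,d[2]])
E
python3 - <<'E'
from h import *
np.set_printoptions(precision=1,suppress=True)
P=camera_params("wrist");S=camera_params("scene")
w=dict(P);w["extrinsics"]=np.load("w1.npz")["E"]
for n,a,b in [("handle",(254,211),(244,238)),("strike",(255,199),(304,239)),("tip",(234,175),(404,245)),("knob",(241,160),(411,287)),("hinge",(219,228),(263,134)),("h586",(322,325),(33.8,214))]:
    p,e=tri([(S,a),(w,b)]);print(n,p,inch(p),e)
for c in ["scene","side"]:
    im,d=read_camera(c);Q=camera_params(c);C=cloud(c,d,Q)
    save(im,c+"2.png")
    for r in models.outline_of("holder1",c)+models.outline_of("bell",c)[:1]:
        m=r["region"]&(d>0);print(c,round(r["p"],2),np.round(r["position"]),np.median(C[m],0) if m.any() else 0,im[m].mean(0))
print(ch(-50,20,103.5));go(ch(-50,20,200)+[0,0,-8],down(YW))
E
```

```text
handle [532.8  75.3 111.6] [-42.4  23.4 111.6] [4.9, 4.9]
strike [486.7  -1.   70.9] [-77.  -58.8  70.9] [8.7, 8.7]
tip [ 467.  -140.5   76.9] [ -76.2 -199.7   76.9] [3.7, 3.7]
knob [ 445.6 -122.4  140.8] [-100.  -184.9  140.8] [1.7, 1.7]
hinge [644.2  37.7  72.8] [73.3  2.3 72.8] [6.1, 6.1]
h586 [573.9 414.7   4.6] [-51.1 365.1   4.6] [8.2, 8.2]
scene 0.98 [317. 350.] [656.  469.7  34.1] [ 68.4 130.5 125.7]
scene 0.91 [320. 320.] [587.3 408.1  33.6] [162.2 156.1 143. ]
scene 0.77 [343. 281.] [459.5 360.5  33.2] [136.8 131.3 120.9]
scene 0.67 [177. 170.] [ 586.5 -328.9   29.9] [157.  150.2 139.3]
scene 0.63 [329. 253.] [421.7 277.7  31.9] [ 91.7  49.5 109.5]
scene 0.64 [174. 144.] [ 502.4 -511.4   25.9] [146.1 139.1 133.1]
side 0.62 [210. 161.] [573.7 392.5  26.5] [161.3 158.2 146.3]
side 0.59 [337. 258.] [ 573.3 -349.9   29.5] [181.6 178.6 166. ]
side 0.55 [195. 187.] [409.  258.9  30.4] [127.2  75.7 144.1]
side 0.46 [193. 179.] [445.2 342.8  26.7] [150.3 146.6 133.5]
side 0.58 [357. 308.] [ 484.7 -532.7   27.2] [147.1 141.6 131.9]
[524.8  73.1 103.5]
row [-0.2479, -0.0561, 0.3959] [0.0, -0.0, 0.0024] rows>= 4.5
```

View pics/side2.png

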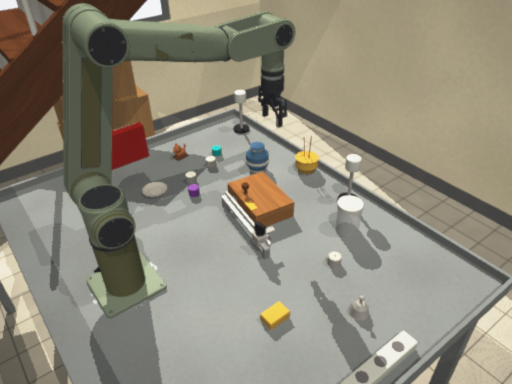

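```bash
python3 - <<'E'
from h import *
np.set_printoptions(precision=1,suppress=True)
w=np.load("w1.npz");P=dict(camera_params("wrist"));P["extrinsics"]=w["E"];C=cloud("wrist",w["d"],P)
loc=np.stack([(C-C0)@EX,(C-C0)@EY,C[...,2]],-1)
m=(abs(loc[...,0]+50)<30)&(abs(loc[...,1]-20)<30)&(loc[...,2]>104)&(loc[...,2]<118);q=loc[m];print("handle top",m.sum(),q.min(0),q.max(0),cv2.minEnclosingCircle(q[:,:2].astype(np.float32)),np.median(q[:,2]))
m=(abs(loc[...,0]+115)<40)&(abs(loc[...,1]+200)<40)&(loc[...,2]>95)&(loc[...,2]<125);q=loc[m];r=cv2.minAreaRect(q[:,:2].astype(np.float32));print("knob",m.sum(),np.median(q[:,2]),q[:,2].max(),r)
go(ch(-50,20,140)+[0,0,-8],down(YW))
E
```

```text
handle top 347 [-63.5   7.1 104.1] [-36.4  33.1 112. ] ((-50.034568786621094, 19.84969711303711), 13.856256484985352) 109.88849863075029
knob 331 111.38381711934352 115.91566191024833 ((-111.9954833984375, -211.9925994873047), (14.6365966796875, 26.974306106567383), 20.123104095458984)
row [-0.2479, -0.0561, 0.5459] [0.0, -0.0, 0.0024] rows>= 5.8
```

Emit:
{"name": "step_arm", "arguments": {"deltas": [[[-0.248,-0.056,0.4],[0,0,0.0024],60],[[-0.248,-0.056,0.4],[0,0,0.0024],60],[[-0.248,-0.056,0.4],[0,0,0.0024],60],[[-0.248,-0.056,0.4],[0,0,0.0024],60],[[-0.248,-0.056,0.4],[0,0,0.0024],60],[[-0.248,-0.056,0.5],[0,0,0.0024],60],[[-0.248,-0.056,0.56],[0,0,0.0024],60],[[-0.248,-0.056,0.6],[0,0,0.0024],60],[[-0.248,-0.056,0.637],[0,0,0.0024],60],[[-0.248,-0.056,0.637],[0,0,0.0024],60],[[-0.248,-0.056,0.637],[0,0,0.0024],60]]}}

```text
t: 6.52
tool_pos: [524.2, 73.3, 94.9]
ee_rot: [[0.989, -0.145, -0.002], [-0.145, -0.989, 0.0], [-0.002, 0.0, -1.0]]
ft_force: [-0.2, 0.2, 0.4]
opening: 59.9
grasp_force: 0.0
```

Emit:
{"name": "step_arm", "arguments": {"deltas": [[[0,0,0],[0,0,0],20],[[0,0,0],[0,0,0],20],[[0,0,0],[0,0,0],20],[[0,0,0],[0,0,0],20],[[0,0,0],[0,0,0],20],[[0,0,0],[0,0,0],20],[[0,0,0],[0,0,0],20],[[0,0,0],[0,0,0],20]], "squeeze": 60}}

```text
t: 7.18
tool_pos: [526.2, 73.4, 97.3]
ee_rot: [[0.989, -0.145, 0.003], [-0.145, -0.989, 0.0], [0.003, -0.001, -1.0]]
ft_force: [-1.6, 1.4, 6.8]
opening: 25.8
grasp_force: 58.9
```

```bash
python3 - <<'E'
from h import *
s=arm.sense();print(s["tool_pos"],inch(s["tool_pos"]))
R0=s["ee_rot"];p0=inch(s["tool_pos"])
out=[]
g0=np.array([-50,20,103.5]);H=np.array([80,20,60.5])
for th in np.linspace(0,108,19)[1:]:
    a=np.radians(th);v=g0-H;w=np.array([v[0]*np.cos(a)+v[2]*np.sin(a),0,-v[0]*np.sin(a)+v[2]*np.cos(a)])
    d=(H+w-g0);D=R0.T@(d[0]*EX+d[2]*np.array([0,0,1]));out.append((D/400).round(3).tolist())
for o in out: print(o)
E
```

```text
[526.16541465  73.36916954  97.33147527] [-48.73319403  20.50158415  97.33147527]
[0.013, -0.0, -0.033]
[0.03, -0.0, -0.065]
[0.049, -0.0, -0.095]
[0.072, -0.0, -0.123]
[0.098, -0.0, -0.148]
[0.126, -0.0, -0.17]
[0.156, -0.0, -0.189]
[0.188, -0.0, -0.205]
[0.222, -0.0, -0.218]
[0.256, -0.0, -0.227]
[0.292, -0.0, -0.232]
[0.328, -0.0, -0.234]
[0.363, -0.0, -0.232]
[0.399, -0.0, -0.226]
[0.433, -0.0, -0.216]
[0.467, 0.0, -0.203]
[0.498, 0.0, -0.186]
[0.528, 0.0, -0.167]
```

Emit:
{"name": "step_arm", "arguments": {"deltas": [[[0.006,0,-0.016],[0,0,0],15],[[0.013,0,-0.033],[0,0,0],15],[[0.021,0,-0.049],[0,0,0],15],[[0.03,0,-0.065],[0,0,0],15],[[0.039,0,-0.08],[0,0,0],15],[[0.049,0,-0.095],[0,0,0],15],[[0.06,0,-0.109],[0,0,0],15],[[0.072,0,-0.123],[0,0,0],15],[[0.098,0,-0.148],[0,0,0],15],[[0.126,0,-0.17],[0,0,0],15],[[0.126,0,-0.17],[0,0,0],15]]}}

```text
t: 8.1
tool_pos: [576.1, 66.0, 166.0]
ee_rot: [[0.989, -0.145, 0.001], [-0.145, -0.989, 0.0], [0.001, -0.001, -1.0]]
ft_force: [-3.0, 3.2, 3.5]
opening: 25.2
grasp_force: 60.9
```

Works. Continue (relative to the 36° pose).

Emit:
{"name": "step_arm", "arguments": {"deltas": [[[0.03,0,-0.019],[0,0,0],15],[[0.062,0,-0.035],[0,0,0],15],[[0.096,0,-0.048],[0,0,0],15],[[0.13,0,-0.057],[0,0,0],15],[[0.166,0,-0.062],[0,0,0],15],[[0.202,0,-0.064],[0,0,0],15],[[0.237,0,-0.062],[0,0,0],15],[[0.273,0,-0.056],[0,0,0],15],[[0.307,0,-0.046],[0,0,0],15],[[0.341,0,-0.033],[0,0,0],15],[[0.341,0,-0.033],[0,0,0],15]]}}

```text
t: 9.02
tool_pos: [713.0, 45.9, 179.1]
ee_rot: [[0.989, -0.145, 0.007], [-0.145, -0.989, 0.0], [0.006, -0.001, -1.0]]
ft_force: [3.4, 2.9, 2.7]
opening: 25.5
grasp_force: 61.7
```

Emit:
{"name": "step_arm", "arguments": {"deltas": [[[0.016,0,0.008],[0,0,0],15],[[0.031,0,0.017],[0,0,0],15],[[0.046,0,0.026],[0,0,0],15],[[0.055,0,0.032],[0,0,0],15],[[0.061,0,0.036],[0,0,0],15],[[0.061,0,0.036],[0,0,0],15]]}}

```text
t: 9.52
tool_pos: [734.7, 42.8, 166.7]
ee_rot: [[0.989, -0.145, 0.003], [-0.145, -0.989, -0.0], [0.003, -0.0, -1.0]]
ft_force: [-2.7, 3.8, 10.0]
opening: 25.9
grasp_force: 62.8
```

Emit:
{"name": "step_arm", "arguments": {"deltas": [[[0,0,0],[0,0,0],65],[[0,0,0],[0,0,0],65],[[0,0,0],[0,0,0],65],[[0,0,0],[0,0,0],65],[[0.015,0,-0.05],[0,0,0],65],[[0.025,0,-0.12],[0,0,0],65],[[0.025,0,-0.2],[0,0,0],65],[[0.025,0,-0.3],[0,0,0],65],[[0.025,0,-0.4],[0,0,0],65],[[0.025,0,-0.45],[0,0,0],65],[[0.025,0,-0.45],[0,0,0],65]]}}

```text
t: 10.43
tool_pos: [746.3, 40.5, 351.6]
ee_rot: [[0.989, -0.145, 0.014], [-0.145, -0.989, -0.002], [0.015, -0.001, -1.0]]
ft_force: [0.9, -0.1, 1.5]
opening: 64.9
grasp_force: 0.0
```

```bash
python3 - <<'E'
from h import *
np.set_printoptions(precision=1,suppress=True)
im,d=read_camera("scene");save(im,"d.png");S=camera_params("scene");C=cloud("scene",d,S)
loc=np.stack([(C-C0)@EX,(C-C0)@EY,C[...,2]],-1)
m=(loc[...,2]>90)&(loc[...,2]<215)&(loc[...,0]>60)&(loc[...,0]<150)&(abs(loc[...,1])<100);print(m.sum())
q=loc[m][:,[0,2]];p=np.polyfit(q[:,1],q[:,0],1);print("lean deg",90+np.degrees(np.arctan(p[0])),p)
s=arm.sense();print(s["t"],s["tool_pos"])
go([581,300,300],down(82))
E
```

```text
249
lean deg 100.47201921966868 [ 0.2 91.9]
10.4833 [745.3  40.6 347.6]
row [-0.5016, -0.5818, 0.1145] [0.0022, -0.0023, -0.502] rows>= 12.6
```

View pics/d.png

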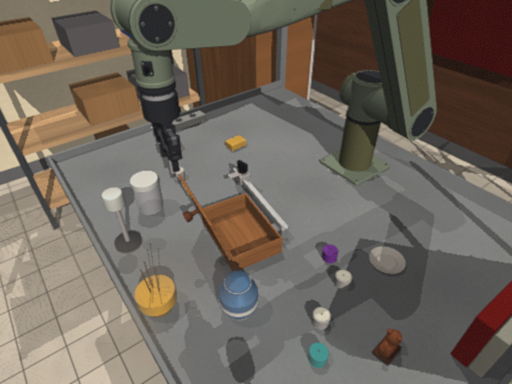

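```bash
python3 - <<'E'
from h import *
np.set_printoptions(precision=1,suppress=True)
for c in ["scene","side"]:
    P=camera_params(c)
    im,d=read_camera(c);np.savez(c+"3.npz",im=im,d=d);C=cloud(c,d,P)
    loc=np.stack([(C-C0)@EX,(C-C0)@EY,C[...,2]],-1)
    m=(loc[...,2]>80)&(loc[...,2]<215)&(loc[...,0]>60)&(loc[...,0]<145)&(abs(loc[...,1])<112);q=loc[m]
    for k in range(80,215,15):
        e=q[(q[:,2]>=k)&(q[:,2]<k+15)]
        if len(e)>3: print(c,k,len(e),np.percentile(e[:,0],[5,50,95]))
E
```

```text
scene 80 5 [95.5 96.2 96.3]
scene 95 6 [ 99.8  99.9 100.1]
scene 110 6 [103.5 104.1 104.8]
scene 125 8 [107.4 108.6 111.3]
scene 140 8 [106.8 113.  115.2]
scene 155 5 [117.3 118.1 119.4]
scene 170 28 [118.9 133.7 143.5]
scene 185 25 [125.9 129.7 139.3]
scene 200 168 [124.9 129.5 132.8]
side 80 142 [85.1 89.7 94.2]
side 95 142 [89.5 94.3 98.3]
side 110 146 [ 94.   98.2 102.8]
side 125 143 [ 98.9 102.7 107.8]
side 140 150 [102.9 106.9 111. ]
side 155 150 [106.8 111.2 115.1]
side 170 157 [111.7 115.9 119.4]
side 185 151 [115.8 120.4 123.9]
side 200 177 [120.5 124.7 132.6]
```

```bash
python3 - <<'E'
from h import *
print(arm.sense()["qpos"]);go([522,421,300],down(82))
E
```

```text
[-3.49656241e+00  3.07022881e+01  5.17553323e+01 -2.14266054e-02
  9.76211828e+01  9.48569606e+01]
row [-0.6856, -0.86, 0.1035] [-0.0002, 0.0005, -0.502] rows>= 12.6
```

Emit:
{"name": "step_arm", "arguments": {"deltas": [[[-0.686,-0.86,0.104],[0,0,-0.502],75],[[-0.686,-0.86,0.104],[0,0,-0.502],75],[[-0.686,-0.86,0.104],[0,0,-0.502],75],[[-0.686,-0.86,0.104],[0,0,-0.502],75],[[-0.686,-0.86,0.104],[0,0,-0.502],75],[[-0.686,-0.86,0.104],[0,0,-0.502],75],[[-0.686,-0.86,0.104],[0,0,-0.502],75],[[-0.686,-0.86,0.104],[0,0,-0.502],75],[[-0.686,-0.86,0.104],[0,0,-0.502],75],[[-0.686,-0.86,0.104],[0,0,-0.502],75],[[-0.686,-0.86,0.104],[0,0,-0.502],75],[[-0.686,-0.86,0.104],[0,0,-0.502],75],[[-0.686,-0.86,0.104],[0,0,-0.502],75],[[-0.686,-0.86,0.104],[0,0,-0.502],75],[[-0.686,-0.86,0.104],[0,0,-0.502],75],[[-0.686,-0.86,0.104],[0,0,-0.502],75]]}}

```text
t: 11.92
tool_pos: [521.8, 420.5, 298.9]
ee_rot: [[0.141, 0.99, -0.003], [0.99, -0.141, -0.002], [-0.002, -0.002, -1.0]]
ft_force: [0.5, -0.1, 0.8]
opening: 75.1
grasp_force: 0.0
```

```bash
cat >> h.py <<'E'
def holders():
    "steel holders in the wrist view: body top centre by circle fit, colour"
    P=camera_params("wrist");im,d=read_camera("wrist");C=cloud("wrist",d,P);o=[]
    for r in models.outline_of("holder1","wrist"):
        m=r["region"]&(d>0);q=C[m]
        if m.sum()<50: continue
        zt=np.percentile(q[:,2],98);b=q[(q[:,2]>26)&(q[:,2]<38)]
        c=cv2.minEnclosingCircle(b[:,:2].astype(np.float32)) if len(b)>5 else None
        print(round(r["p"],2),np.round(r["position"]),m.sum(),"zmax",round(float(zt),1),"circ",c,im[m].mean(0).round())
    return im,d,C
E
python3 - <<'E'
from h import *
print(arm.sense()["tool_pos"]);im,d,C=holders();save(im,"e.png")
E
```

```text
[521.80360482 420.53248807 298.87589289]
0.97 [360. 105.] 1214 zmax 35.0 circ ((649.1238403320312, 466.6787414550781), 21.822507858276367) [  7. 152. 146.]
0.96 [204. 267.] 997 zmax 34.5 circ ((412.978515625, 272.63299560546875), 22.0435848236084) [121.  60. 143.]
0.94 [309. 160.] 979 zmax 34.9 circ ((579.107421875, 404.74700927734375), 21.670576095581055) [186. 185. 171.]
0.72 [219. 210.] 998 zmax 34.8 circ ((451.2308654785156, 356.5495910644531), 22.023813247680664) [173. 172. 159.]
```

View pics/e.png

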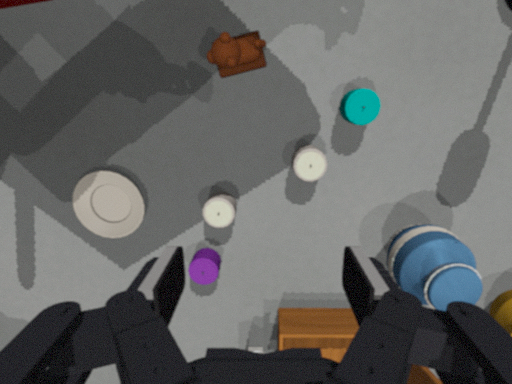

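```bash
python3 - <<'E'
from h import *
go([579,404.7,15],down(82))
E
```

```text
row [-0.0187, 0.1469, 0.712] [-0.0003, 0.0003, -0.0005] rows>= 7.0
```

Emit:
{"name": "step_arm", "arguments": {"deltas": [[[-0.019,0.147,0.1],[0,0,0],75],[[-0.019,0.147,0.2],[0,0,0],75],[[-0.019,0.147,0.3],[0,0,0],75],[[-0.019,0.147,0.4],[0,0,0],75],[[-0.019,0.147,0.5],[0,0,0],75],[[-0.019,0.147,0.58],[0,0,0],75],[[-0.019,0.147,0.64],[0,0,0],75],[[-0.019,0.147,0.69],[0,0,0],75],[[-0.019,0.147,0.711],[0,0,0],75],[[-0.019,0.147,0.711],[0,0,0],75],[[-0.019,0.147,0.711],[0,0,0],35],[[-0.019,0.147,0.711],[0,0,0],35],[[-0.019,0.147,0.711],[0,0,0],35],[[-0.019,0.147,0.711],[0,0,0],35],[[-0.019,0.147,0.711],[0,0,0],35],[[-0.019,0.147,0.711],[0,0,0],35],[[-0.019,0.147,0.711],[0,0,0],35]], "squeeze": 40}}

```text
t: 13.43
tool_pos: [581.5, 406.8, 19.7]
ee_rot: [[0.139, 0.99, 0.005], [0.99, -0.139, 0.003], [0.003, 0.005, -1.0]]
ft_force: [-0.1, -0.1, 6.8]
opening: 42.3
grasp_force: 41.4
```

```bash
python3 - <<'E'
from h import *
s=arm.sense();q=s["tool_pos"];print(q)
R=down(YW+90)
print(inch(q));go([q[0],q[1],150],R)
for y in (70,0,-70): print(y,ch(-5,y,150))
go(ch(-5,70,150),R);go(ch(-5,70,22),R)
E
```

```text
[581.50844267 406.75079346  19.70316612]
[-42.44937472 358.38717357  19.70316612]
row [0.0011, 0.0016, -0.3257] [0.0015, -0.0011, 0.0021] rows>= 3.1
70 [576.63059416 115.98314715 150.        ]
0 [566.45312961  46.72696175 150.        ]
-70 [556.27566507 -22.52922364 150.        ]
row [-0.7204, 0.0904, -0.3278] [0.0015, -0.0011, 0.0021] rows>= 7.6
row [-0.7215, 0.0889, -0.0078] [0.0015, -0.0011, 0.0021] rows>= 7.0
```

Emit:
{"name": "step_arm", "arguments": {"deltas": [[[0,0,-0.06],[0,0,0],35],[[0,0,-0.15],[0,0,0],35],[[0,0,-0.25],[0,0,0],35],[[0,0,-0.328],[0,0,0],35],[[0,0,-0.328],[0,0,0],35],[[0,0,-0.328],[0,0,0],35],[[0,0,-0.328],[0,0,0],35]]}}

```text
t: 14.02
tool_pos: [578.5, 405.3, 146.9]
ee_rot: [[0.139, 0.99, -0.001], [0.99, -0.139, -0.001], [-0.001, -0.001, -1.0]]
ft_force: [-0.3, -0.1, -2.6]
opening: 42.6
grasp_force: 41.2
```

```bash
python3 - <<'E'
from h import *
s=arm.sense();print(s["tool_pos"],s["ft_force"],s["opening"],s["qd"].round(1))
R=down(YW+90);go(ch(-5,70,150),R);go(ch(-5,70,22),R)
E
```

```text
[578.52222461 405.25335761 146.90269465] [-0.33380148 -0.09717973 -2.63886015] 42.5749532186801 [-0.   1.9  2.  -0.   0.1  0. ]
row [-0.7168, 0.0956, -0.0073] [-0.0004, 0.0003, 0.0021] rows>= 6.9
row [-0.7166, 0.096, 0.3127] [-0.0004, 0.0003, 0.0021] rows>= 7.6
```

Emit:
{"name": "step_arm", "arguments": {"deltas": [[[-0.717,0.096,-0.007],[0,0,0.002],35],[[-0.717,0.096,-0.007],[0,0,0.002],35],[[-0.717,0.096,-0.007],[0,0,0.002],35],[[-0.717,0.096,-0.007],[0,0,0.002],35],[[-0.717,0.096,-0.007],[0,0,0.002],35],[[-0.717,0.096,-0.007],[0,0,0.002],35],[[-0.717,0.096,-0.007],[0,0,0.002],35],[[-0.717,0.096,-0.007],[0,0,0.002],35],[[-0.717,0.096,0.08],[0,0,0.002],35],[[-0.717,0.096,0.16],[0,0,0.002],35],[[-0.717,0.096,0.23],[0,0,0.002],35],[[-0.717,0.096,0.28],[0,0,0.002],35],[[-0.717,0.096,0.295],[0,0,0.002],35],[[-0.717,0.096,0.304],[0,0,0.002],35],[[-0.717,0.096,0.304],[0,0,0.002],35],[[-0.717,0.096,0.304],[0,0,0.002],35]]}}

```text
t: 15.35
tool_pos: [576.2, 116.4, 24.7]
ee_rot: [[0.145, 0.989, -0.003], [0.989, -0.145, -0.0], [-0.0, -0.003, -1.0]]
ft_force: [0.4, 0.0, -1.9]
opening: 42.7
grasp_force: 41.5
```

Emit:
{"name": "step_arm", "arguments": {"deltas": [[[0,0,0.004],[0,0,0],35],[[0,0,0.006],[0,0,0],35],[[0,0,0.006],[0,0,0],35],[[0,0,0.006],[0,0,0],62],[[0,0,0.006],[0,0,0],62],[[0,0,0.006],[0,0,0],62],[[0,0,0.006],[0,0,0],62],[[0,0,-0.03],[0,0,0],62],[[0,0,-0.1],[0,0,0],62],[[0,0,-0.2],[0,0,0],62],[[0,0,-0.3],[0,0,0],62],[[0,0,-0.32],[0,0,0],62],[[0,0,-0.32],[0,0,0],62]]}}

```text
t: 16.43
tool_pos: [581.0, 116.5, 158.8]
ee_rot: [[0.145, 0.989, 0.01], [0.989, -0.145, 0.001], [0.002, 0.01, -1.0]]
ft_force: [-0.0, -0.0, 0.4]
opening: 61.9
grasp_force: 0.0
```

```bash
python3 - <<'E'
from h import *
im,d,C=holders();print(arm.sense()["tool_pos"])
go([451.2,356.5,150],down(82));go([451.2,356.5,20],down(82))
E
```

```text
0.94 [258. 192.] 2229 zmax 39.6 circ ((576.2896118164062, 114.11507415771484), 21.793472290039062) [196. 195. 181.]
0.72 [24. 28.] 2960 zmax 34.7 circ ((417.76409912109375, 267.3045959472656), 20.645112991333008) [ 98.  43. 117.]
[577.10220358 116.219011   153.35777746]
row [0.5487, -0.3985, 0.0085] [-0.0002, 0.0, -0.0019] rows>= 6.5
row [0.5487, -0.3984, 0.3335] [-0.0002, 0.0, -0.0019] rows>= 7.2
```

Emit:
{"name": "step_arm", "arguments": {"deltas": [[[0.549,-0.398,0.008],[0,0,0],75],[[0.549,-0.398,0.008],[0,0,0],75],[[0.549,-0.398,0.008],[0,0,0],75],[[0.549,-0.398,0.008],[0,0,0],75],[[0.549,-0.398,0.008],[0,0,0],75],[[0.549,-0.398,0.008],[0,0,0],75],[[0.549,-0.398,0.008],[0,0,0],75],[[0.549,-0.398,0.008],[0,0,0],75],[[0.549,-0.398,0.008],[0,0,0],75],[[0.549,-0.398,0.008],[0,0,0],75]]}}

```text
t: 17.37
tool_pos: [451.0, 355.4, 148.5]
ee_rot: [[0.145, 0.989, -0.003], [0.989, -0.145, -0.003], [-0.003, -0.003, -1.0]]
ft_force: [0.4, -0.0, 0.1]
opening: 74.8
grasp_force: 0.0
```

```bash
python3 - <<'E'
from h import *
im,d,C=holders();print(arm.sense()["tool_pos"])
go([451.2,356.5,19],down(82))
E
```

```text
0.97 [491.  22.] 1731 zmax 34.0 circ ((635.43359375, 457.9375), 14.74621295928955) [ 5. 83. 80.]
0.74 [261. 189.] 2413 zmax 34.6 circ ((451.1354064941406, 356.8191833496094), 21.829030990600586) [184. 183. 169.]
0.73 [236. 278.] 2294 zmax 34.5 circ ((413.00164794921875, 272.06158447265625), 22.307201385498047) [122.  57. 145.]
[452.03103299 355.06896979 149.49519164]
row [0.0038, -0.0021, 0.3262] [-0.0005, 0.0005, -0.0025] rows>= 3.1
```

Emit:
{"name": "step_arm", "arguments": {"deltas": [[[0.003,0,0.1],[0,0,0],75],[[0.003,0,0.18],[0,0,0],75],[[0.003,0,0.25],[0,0,0],75],[[0.003,0,0.3],[0,0,0],75],[[0.003,0,0.325],[0,0,0],75],[[0.003,0,0.325],[0,0,0],75],[[0.003,0,0.325],[0,0,0],35],[[0.003,0,0.325],[0,0,0],35],[[0.003,0,0.325],[0,0,0],35],[[0.003,0,0.325],[0,0,0],35],[[0.003,0,0.325],[0,0,0],35],[[0.003,0,0.325],[0,0,0],35],[[0.003,0,0.325],[0,0,0],35],[[0.003,0,0.2],[0,0,0],35],[[0.003,0,0.1],[0,0,0],35],[[0.003,0,0],[0,0,0],35],[[0.003,0,0],[0,0,0],35],[[0.003,0,0],[0,0,0],35],[[0.003,0,0],[0,0,0],35]]}}

```text
t: 19.05
tool_pos: [451.7, 357.7, 150.9]
ee_rot: [[0.145, 0.989, 0.0], [0.989, -0.145, 0.0], [0.0, 0.0, -1.0]]
ft_force: [-1.2, -0.8, -1.2]
opening: 42.4
grasp_force: 41.3
```

```bash
python3 - <<'E'
from h import *
R=down(YW+90);go(ch(-5,0,150),R);go(ch(-5,0,26),R)
E
```

```text
row [-0.7278, 0.3965, 0.0021] [0.0001, -0.0001, 0.0002] rows>= 7.9
row [-0.7279, 0.3964, 0.3121] [0.0001, -0.0001, 0.0002] rows>= 8.5
```

Emit:
{"name": "step_arm", "arguments": {"deltas": [[[-0.728,0.396,0],[0,0,0],35],[[-0.728,0.396,0],[0,0,0],35],[[-0.728,0.396,0],[0,0,0],35],[[-0.728,0.396,0],[0,0,0],35],[[-0.728,0.396,0],[0,0,0],35],[[-0.728,0.396,0],[0,0,0],35],[[-0.728,0.396,0],[0,0,0],35],[[-0.728,0.396,0],[0,0,0],35],[[-0.728,0.396,0],[0,0,0],35],[[-0.728,0.396,0],[0,0,0],35],[[-0.728,0.396,0.08],[0,0,0],35],[[-0.728,0.396,0.16],[0,0,0],35],[[-0.728,0.396,0.23],[0,0,0],35],[[-0.728,0.396,0.28],[0,0,0],35],[[-0.728,0.396,0.3],[0,0,0],35],[[-0.728,0.396,0.308],[0,0,0],35],[[-0.728,0.396,0.312],[0,0,0],35],[[-0.728,0.396,0.312],[0,0,0],35]]}}

```text
t: 20.55
tool_pos: [563.2, 48.5, 27.6]
ee_rot: [[0.143, 0.99, -0.008], [0.99, -0.143, 0.001], [-0.001, -0.008, -1.0]]
ft_force: [-9.1, 0.0, 18.8]
opening: 42.7
grasp_force: 44.0
```

Emit:
{"name": "step_arm", "arguments": {"deltas": [[[0,0,-0.004],[0,0,0],35],[[0,0,-0.005],[0,0,0],35],[[0,0,-0.005],[0,0,0],62],[[0,0,-0.005],[0,0,0],62],[[0,0,-0.005],[0,0,0],62],[[0,0,-0.005],[0,0,0],62],[[0,0,-0.04],[0,0,0],62],[[0,0,-0.1],[0,0,0],62],[[0,0,-0.2],[0,0,0],62],[[0,0,-0.3],[0,0,0],62],[[0,0,-0.42],[0,0,0],62],[[0,0,-0.42],[0,0,0],62],[[0,0,-0.42],[0,0,0],62],[[0,0,-0.42],[0,0,0],62]]}}

```text
t: 21.72
tool_pos: [566.4, 46.6, 193.8]
ee_rot: [[0.145, 0.989, 0.0], [0.989, -0.145, -0.0], [0.0, 0.0, -1.0]]
ft_force: [-0.8, 0.0, -0.7]
opening: 61.9
grasp_force: 0.0
```

```bash
python3 - <<'E'
from h import *
im,d,C=holders();print(arm.sense()["tool_pos"]);save(im,"f.png")
go([576,-300,200],down(82))
S=camera_params("scene");i,dd=read_camera("scene");CC=cloud("scene",dd,S)
for r in models.outline_of("holder1","scene"):
    m=r["region"]&(dd>0);print(np.round(r["position"]),np.median(CC[m],0),i[m].mean(0).round())
E
```

```text
0.87 [262. 104.] 1961 zmax 39.8 circ ((576.2609252929688, 113.72035217285156), 21.839658737182617) [215. 213. 197.]
0.63 [261. 179.] 1798 zmax 39.6 circ ((565.5044555664062, 46.08026123046875), 21.967920303344727) [216. 213. 199.]
[564.79206598  46.75085239 191.28716713]
row [-0.8536, 0.1535, -0.0222] [-0.0015, 0.0001, -0.0019] rows>= 8.3
[241. 232.] [571.43580901  52.80482039  36.63593522] [154. 145. 132.]
[315. 353.] [654.89657843 469.42976814  33.73220365] [ 71. 131. 126.]
[253. 244.] [581.50963183 116.55763938  39.92598815] [160. 154. 139.]
[330. 256.] [422.03216766 278.22267412  32.627524  ] [ 89.  46. 107.]
[178. 172.] [ 586.58114972 -332.38505861   33.76268543] [156. 148. 136.]
```

View pics/f.png

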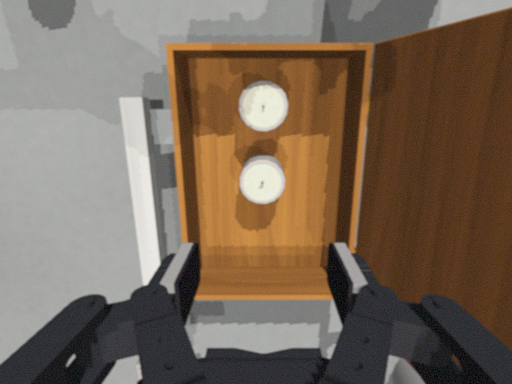

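Emit:
{"name": "step_arm", "arguments": {"deltas": [[[-0.93,0.155,-0.02],[0,0,0],75],[[-0.93,0.155,-0.02],[0,0,0],75],[[-0.93,0.155,-0.02],[0,0,0],75],[[-0.93,0.155,-0.02],[0,0,0],75],[[-0.93,0.155,-0.02],[0,0,0],75],[[-0.93,0.155,-0.02],[0,0,0],75],[[-0.93,0.155,-0.02],[0,0,0],75],[[-0.93,0.155,-0.02],[0,0,0],75],[[-0.93,0.155,-0.02],[0,0,0],75],[[-0.93,0.155,-0.02],[0,0,0],75],[[-0.93,0.155,-0.02],[0,0,0],75],[[-0.93,0.155,-0.02],[0,0,0],75],[[-0.93,0.155,-0.02],[0,0,0],75]]}}

```text
t: 23.0
tool_pos: [573.5, -328.7, 200.5]
ee_rot: [[0.144, 0.99, -0.002], [0.99, -0.144, 0.002], [0.002, -0.002, -1.0]]
ft_force: [-0.4, 0.2, -0.3]
opening: 75.0
grasp_force: 0.0
```

```bash
python3 - <<'E'
from h import *
im,d,C=holders();print(arm.sense()["tool_pos"]);go([579,-340,19],down(YW+90))
E
```

```text
0.69 [272. 186.] 1691 zmax 34.5 circ ((579.0613403320312, -341.4783935546875), 21.9149169921875) [170. 168. 155.]
[ 573.97563121 -328.42381651  201.34023163]
row [-0.0272, 0.0171, 0.4558] [-0.0004, -0.0003, 0.0008] rows>= 4.4
```

Emit:
{"name": "step_arm", "arguments": {"deltas": [[[-0.031,0.017,0.1],[0,0,0],75],[[-0.031,0.017,0.2],[0,0,0],75],[[-0.031,0.017,0.29],[0,0,0],75],[[-0.031,0.017,0.36],[0,0,0],75],[[-0.031,0.017,0.42],[0,0,0],75],[[-0.031,0.017,0.45],[0,0,0],75],[[-0.031,0.017,0.45],[0,0,0],75],[[-0.031,0.017,0.45],[0,0,0],35],[[-0.031,0.017,0.45],[0,0,0],35],[[-0.031,0.017,0.45],[0,0,0],35],[[-0.031,0.017,0.45],[0,0,0],35],[[-0.031,0.017,0.45],[0,0,0],35],[[-0.031,0.017,0.45],[0,0,0],35],[[-0.031,0.017,0.45],[0,0,0],35],[[-0.031,0.017,0.3],[0,0,0],35],[[-0.031,0.017,0.2],[0,0,0],35],[[-0.031,0.017,0.12],[0,0,0],35],[[-0.031,0.017,0.12],[0,0,0],35],[[-0.031,0.017,0.12],[0,0,0],35]]}}

```text
t: 24.68
tool_pos: [581.8, -346.0, 160.6]
ee_rot: [[0.145, 0.989, 0.009], [0.989, -0.145, -0.007], [-0.006, 0.01, -1.0]]
ft_force: [0.3, -0.3, -0.8]
opening: 42.0
grasp_force: 41.2
```

```bash
python3 - <<'E'
from h import *
R=down(YW+90);go(ch(-5,-68,150),R);go(ch(-5,-68,28),R)
E
```

```text
row [0.796, -0.1807, 0.0198] [0.0033, 0.0019, 0.0001] rows>= 7.8
row [0.7979, -0.1838, 0.3248] [0.0033, 0.0019, 0.0001] rows>= 8.4
```

Emit:
{"name": "step_arm", "arguments": {"deltas": [[[0.786,-0.172,0],[0,0,0],35],[[0.786,-0.172,0],[0,0,0],35],[[0.786,-0.172,0],[0,0,0],35],[[0.786,-0.172,0],[0,0,0],35],[[0.786,-0.172,0],[0,0,0],35],[[0.786,-0.172,0],[0,0,0],35],[[0.786,-0.172,0],[0,0,0],35],[[0.786,-0.172,0],[0,0,0],35],[[0.786,-0.172,0],[0,0,0],35],[[0.786,-0.172,0],[0,0,0],35],[[0.786,-0.172,0.08],[0,0,0],35],[[0.786,-0.172,0.16],[0,0,0],35],[[0.786,-0.172,0.23],[0,0,0],35],[[0.786,-0.172,0.28],[0,0,0],35],[[0.786,-0.172,0.3],[0,0,0],35],[[0.786,-0.172,0.307],[0,0,0],35],[[0.786,-0.172,0.307],[0,0,0],35],[[0.786,-0.172,0.307],[0,0,0],35]]}}

```text
t: 26.18
tool_pos: [556.6, -23.8, 31.1]
ee_rot: [[0.147, 0.989, 0.0], [0.989, -0.147, -0.0], [-0.0, 0.0, -1.0]]
ft_force: [0.8, 0.4, -0.9]
opening: 42.7
grasp_force: 41.8
```

Emit:
{"name": "step_arm", "arguments": {"deltas": [[[0,0,0.004],[0,0,0],35],[[0,0,0.007],[0,0,0],35],[[0,0,0.01],[0,0,0],35],[[0,0,0.01],[0,0,0],35]]}}

```text
t: 26.52
tool_pos: [557.3, -23.6, 29.8]
ee_rot: [[0.145, 0.989, 0.001], [0.989, -0.145, -0.001], [-0.001, 0.001, -1.0]]
ft_force: [-6.0, -1.3, 14.1]
opening: 42.5
grasp_force: 43.1
```

Contact with the floor; release and lift.

Emit:
{"name": "step_arm", "arguments": {"deltas": [[[0,0,-0.004],[0,0,0],35],[[0,0,-0.005],[0,0,0],35],[[0,0,-0.005],[0,0,0],62],[[0,0,-0.005],[0,0,0],62],[[0,0,-0.005],[0,0,0],62],[[0,0,-0.005],[0,0,0],62],[[0,0,-0.04],[0,0,0],62],[[0,0,-0.1],[0,0,0],62],[[0,0,-0.2],[0,0,0],62],[[0,0,-0.3],[0,0,0],62],[[0,0,-0.4],[0,0,0],62],[[0,0,-0.5],[0,0,0],62],[[0,0,-0.6],[0,0,0],62],[[0,0,-0.7],[0,0,0],62],[[0,0,-0.7],[0,0,0],62],[[0,0,-0.7],[0,0,0],62]]}}

```text
t: 27.85
tool_pos: [558.2, -22.9, 311.0]
ee_rot: [[0.145, 0.989, 0.008], [0.989, -0.145, -0.002], [-0.0, 0.008, -1.0]]
ft_force: [0.2, -0.2, -0.4]
opening: 61.8
grasp_force: 0.0
```

```bash
python3 - <<'E'
from h import *
im,d,C=holders();s=arm.sense();print(s["tool_pos"],s["qpos"])
im2,d2=read_camera("scene");save(im2,"g.png")
print(ch(157,20,173.7)); go(ch(160,20,320),down(YW));
E
```

```text
0.95 [259. 105.] 1026 zmax 39.8 circ ((565.3453369140625, 45.860958099365234), 21.810935974121094) [207. 204. 189.]
0.92 [261. 154.] 909 zmax 39.9 circ ((558.0770874023438, -20.117141723632812), 21.885435104370117) [205. 202. 187.]
0.6 [259.  42.] 1290 zmax 40.2 circ ((576.283203125, 113.60671997070312), 21.80677032470703) [183. 178. 163.]
[555.73405968 -22.41328396 306.00635726] [-1.12255223e+01  7.16567427e+00  8.61851328e+01  1.85285829e-04
  8.67500129e+01 -2.88829718e+00]
[729.63957711  42.96088249 173.7       ]
row [0.2247, 0.415, -0.0391] [-0.001, 0.0009, 0.5001] rows>= 12.6
```

View pics/g.png

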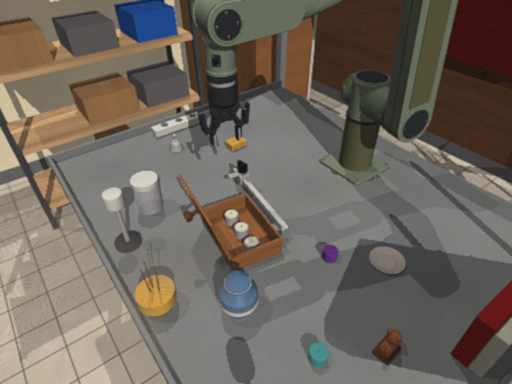

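```bash
python3 - <<'E'
from h import *
go([744,41.3,330],down(YW))
E
```

```text
row [0.2258, 0.4435, -0.0642] [-0.001, 0.0009, 0.5001] rows>= 12.6
```

Emit:
{"name": "step_arm", "arguments": {"deltas": [[[0.226,0.443,-0.064],[0,0,0.5],65],[[0.226,0.443,-0.064],[0,0,0.5],65],[[0.226,0.443,-0.064],[0,0,0.5],65],[[0.226,0.443,-0.064],[0,0,0.5],65],[[0.226,0.443,-0.064],[0,0,0.5],65],[[0.226,0.443,-0.064],[0,0,0.5],65],[[0.226,0.443,-0.064],[0,0,0.5],65],[[0.226,0.443,-0.064],[0,0,0.5],65],[[0.226,0.443,-0.064],[0,0,0.5],65],[[0.226,0.443,-0.064],[0,0,0.5],65],[[0.226,0.443,-0.064],[0,0,0.5],65],[[0.226,0.443,-0.064],[0,0,0.5],65],[[0.226,0.443,-0.064],[0,0,0.5],65],[[0.226,0.443,-0.064],[0,0,0.5],65],[[0.226,0.443,-0.064],[0,0,0.5],65],[[0.226,0.443,-0.064],[0,0,0.5],65]]}}

```text
t: 29.33
tool_pos: [744.3, 41.2, 330.8]
ee_rot: [[0.99, -0.143, -0.003], [-0.143, -0.99, 0.0], [-0.003, 0.0, -1.0]]
ft_force: [0.1, 1.0, 1.2]
opening: 64.9
grasp_force: 0.0
```

```bash
python3 - <<'E'
from h import *
print(arm.sense()["qpos"].round(1));go([737,42.4,166],down(YW))
E
```

```text
[-3.5 31.  52.5 -0.  96.7 94.8]
row [-0.0173, -0.0005, 0.4119] [0.0001, 0.001, 0.0006] rows>= 4.0
```

Emit:
{"name": "step_arm", "arguments": {"deltas": [[[0,0,0.08],[0,0,0],65],[[0,0,0.16],[0,0,0],65],[[0,0,0.24],[0,0,0],65],[[-0.005,0,0.31],[0,0,0],65],[[-0.012,0,0.37],[0,0,0],65],[[-0.018,0,0.4],[0,0,0],65],[[-0.02,0,0.412],[0,0,0],65],[[-0.02,0,0.412],[0,0,0],65],[[-0.02,0,0.412],[0,0,0],15],[[-0.02,0,0.412],[0,0,0],15],[[-0.02,0,0.412],[0,0,0],15],[[-0.02,0,0.412],[0,0,0],15],[[-0.02,0,0.412],[0,0,0],15],[[-0.02,0,0.412],[0,0,0],15],[[-0.02,0,0.412],[0,0,0],15],[[-0.02,0,0.412],[0,0,0],15],[[-0.02,0,0.412],[0,0,0],15]], "squeeze": 60}}

```text
t: 30.75
tool_pos: [738.4, 42.3, 171.0]
ee_rot: [[0.989, -0.145, 0.005], [-0.145, -0.989, -0.0], [0.005, -0.001, -1.0]]
ft_force: [-0.4, -0.0, 6.3]
opening: 25.1
grasp_force: 58.6
```

```bash
python3 - <<'E'
from h import *
s=arm.sense();p=inch(s["tool_pos"]);print(s["tool_pos"],p)
# grip point = tcp +8 up; infer angle/radius about hinge (80,60.5)
v=np.array([p[0]-80,p[2]+8-60.5]);r=np.hypot(*v);a0=np.degrees(np.arctan2(v[1],-v[0]));print("r",r,"theta",a0-18.3)
r1=136.9
for th in [102,97,92,86,80,74,68,62,56,50,44,38,32,26,20,15,10,6,3,0,-1]:
    a=np.radians(th+18.3);rr=r+(r1-r)*(1-th/(a0-18.3));w=np.array([-rr*np.cos(a),rr*np.sin(a)]);d=(w-v)/400;print(th,d[0].round(3),(-d[1]).round(3))
E
```

```text
[738.41662196  42.30770427 170.99511372] [165.77874776  20.62987758 170.99511372]
r 146.2842627951858 theta 107.60082191242823
102 -0.031 -0.018
97 -0.059 -0.032
92 -0.089 -0.044
86 -0.125 -0.054
80 -0.163 -0.06
74 -0.2 -0.062
68 -0.237 -0.06
62 -0.274 -0.054
56 -0.31 -0.045
50 -0.345 -0.032
44 -0.378 -0.015
38 -0.409 0.005
32 -0.438 0.028
26 -0.463 0.053
20 -0.486 0.081
15 -0.503 0.107
10 -0.518 0.133
6 -0.528 0.155
3 -0.534 0.172
0 -0.539 0.189
-1 -0.541 0.195
```

Emit:
{"name": "step_arm", "arguments": {"deltas": [[[-0.012,0,-0.015],[0,0,0],15],[[-0.025,0,-0.026],[0,0,0],15],[[-0.053,0,-0.042],[0,0,0],15],[[-0.083,0,-0.055],[0,0,0],15],[[-0.119,0,-0.066],[0,0,0],15],[[-0.157,0,-0.072],[0,0,0],15],[[-0.194,0,-0.074],[0,0,0],15],[[-0.231,0,-0.072],[0,0,0],15],[[-0.268,0,-0.067],[0,0,0],15],[[-0.304,0,-0.057],[0,0,0],15],[[-0.339,0,-0.044],[0,0,0],15],[[-0.372,0,-0.027],[0,0,0],15],[[-0.403,0,-0.007],[0,0,0],15],[[-0.403,0,-0.007],[0,0,0],15]]}}

```text
t: 31.92
tool_pos: [574.8, 66.3, 170.2]
ee_rot: [[0.989, -0.145, -0.002], [-0.145, -0.99, 0.0], [-0.002, 0.0, -1.0]]
ft_force: [-3.0, 0.4, -1.9]
opening: 24.8
grasp_force: 65.8
```

Emit:
{"name": "step_arm", "arguments": {"deltas": [[[-0.029,0,0.023],[0,0,0],15],[[-0.054,0,0.048],[0,0,0],15],[[-0.077,0,0.076],[0,0,0],15],[[-0.094,0,0.102],[0,0,0],15],[[-0.109,0,0.128],[0,0,0],15],[[-0.119,0,0.15],[0,0,0],15],[[-0.125,0,0.167],[0,0,0],15],[[-0.128,0,0.178],[0,0,0],15],[[-0.13,0,0.184],[0,0,0],15],[[-0.13,0,0.19],[0,0,0],15],[[-0.13,0,0.19],[0,0,0],15],[[-0.13,0,0.19],[0,0,0],15]]}}

```text
t: 32.92
tool_pos: [528.5, 73.1, 104.0]
ee_rot: [[0.99, -0.144, 0.004], [-0.144, -0.99, -0.001], [0.004, 0.0, -1.0]]
ft_force: [-19.2, -0.8, 54.3]
opening: 25.1
grasp_force: 72.1
```

Emit:
{"name": "step_arm", "arguments": {"deltas": [[[0,0,-0.01],[0,0,0],15],[[0,0,-0.02],[0,0,0],65],[[0,0,-0.02],[0,0,0],65],[[0,0,-0.02],[0,0,0],65],[[0,0,-0.02],[0,0,0],65],[[0,0,-0.02],[0,0,0],65],[[0,0,-0.1],[0,0,0],65],[[0,0,-0.2],[0,0,0],65],[[0,0,-0.3],[0,0,0],65],[[0,0,-0.4],[0,0,0],65],[[0,0,-0.5],[0,0,0],65],[[0,0,-0.5],[0,0,0],65],[[0,0,-0.5],[0,0,0],65],[[0,0,-0.5],[0,0,0],65]]}}

```text
t: 34.08
tool_pos: [525.5, 73.2, 293.6]
ee_rot: [[0.989, -0.145, -0.002], [-0.145, -0.989, 0.0], [-0.002, 0.0, -1.0]]
ft_force: [0.0, -0.5, -0.7]
opening: 64.8
grasp_force: 0.0
```

```bash
cat >> h.py <<'E'
def lidplane():
    P=camera_params("wrist");im,d=read_camera("wrist");C=cloud("wrist",d,P)
    loc=np.stack([(C-C0)@EX,(C-C0)@EY,C[...,2]],-1)
    m=(abs(loc[...,0]-5)<70)&(abs(loc[...,1])<105)&(loc[...,2]>55)&(loc[...,2]<95);q=loc[m]
    p=np.polyfit(q[:,0],q[:,2],1);print("lid slope deg",np.degrees(np.arctan(p[0])),"z front/back",np.polyval(p,[-75,75]))
    m=(abs(loc[...,0]+115)<40)&(abs(loc[...,2]-110)<17)&(loc[...,1]<-20);q=loc[m]
    if len(q)>20:
        t=q[q[:,2]>np.median(q[:,2])-4];print("knob",len(t),np.median(t[:,2]),cv2.minAreaRect(t[:,:2].astype(np.float32)))
    return im,d,loc
E
python3 - <<'E'
from h import *
print(arm.sense()["tool_pos"]);im,d,loc=lidplane();save(im,"i.png")
E
```

```text
[525.47598659  73.21997868 293.58925897]
lid slope deg -0.1206095773573416 z front/back [67.33640764 67.02065203]
knob 552 113.47368358399049 ((-114.78192901611328, -204.83941650390625), (15.344317436218262, 41.51749038696289), 19.157445907592773)
```

View pics/i.png

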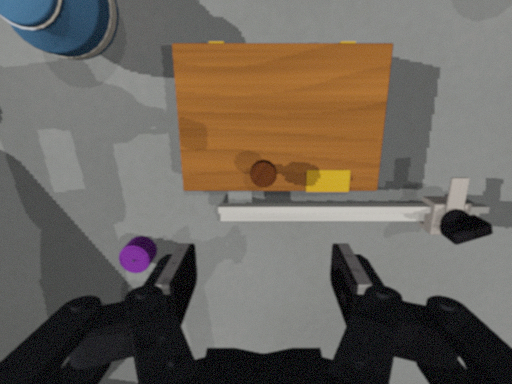

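```bash
python3 - <<'E'
from h import *
print(ch(-115,-203,0),arm.sense()["qpos"].round(1));go(ch(-115,-203,210),down(100.8))
E
```

```text
[ 428.10733396 -138.12281732    0.        ] [-1.4  4.4 90.8  0.  85.  96.9]
row [-0.1618, 0.5579, 0.2071] [-0.0011, 0.001, -0.6063] rows>= 15.2
```

Emit:
{"name": "step_arm", "arguments": {"deltas": [[[-0.162,0.558,0.207],[0,0,-0.606],45],[[-0.162,0.558,0.207],[0,0,-0.606],45],[[-0.162,0.558,0.207],[0,0,-0.606],45],[[-0.162,0.558,0.207],[0,0,-0.606],45],[[-0.162,0.558,0.207],[0,0,-0.606],45],[[-0.162,0.558,0.207],[0,0,-0.606],45],[[-0.162,0.558,0.207],[0,0,-0.606],45],[[-0.162,0.558,0.207],[0,0,-0.606],45],[[-0.162,0.558,0.207],[0,0,-0.606],45],[[-0.162,0.558,0.207],[0,0,-0.606],45],[[-0.162,0.558,0.207],[0,0,-0.606],45],[[-0.162,0.558,0.207],[0,0,-0.606],45],[[-0.162,0.558,0.207],[0,0,-0.606],45],[[-0.162,0.558,0.207],[0,0,-0.606],45],[[-0.162,0.558,0.207],[0,0,-0.606],45],[[-0.162,0.558,0.207],[0,0,-0.606],45],[[-0.162,0.558,0.207],[0,0,-0.606],45],[[-0.162,0.558,0.207],[0,0,-0.606],45],[[-0.162,0.558,0.207],[0,0,-0.606],45]]}}

```text
t: 35.72
tool_pos: [428.6, -137.8, 210.5]
ee_rot: [[-0.184, 0.983, -0.002], [0.983, 0.184, 0.001], [0.002, -0.002, -1.0]]
ft_force: [0.8, -1.0, 0.3]
opening: 44.9
grasp_force: 0.0
```

```bash
cat >> h.py <<'E'
def keeper():
    P=camera_params("wrist");im,d=read_camera("wrist");C=cloud("wrist",d,P)
    loc=np.stack([(C-C0)@EX,(C-C0)@EY,C[...,2]],-1)
    dark=(im.astype(int).sum(-1)<150)
    m=dark&(abs(loc[...,0]+115)<35)&(loc[...,2]>106)&(loc[...,2]<118);n,l,st,_=cv2.connectedComponentsWithStats(m.astype(np.uint8));q=loc[l==1+st[1:,4].argmax()]
    print("knob",len(q),np.median(q[:,2]),cv2.minAreaRect(q[:,:2].astype(np.float32)))
    t=(loc[...,0]>-90)&(loc[...,0]<-66)&(loc[...,2]>71)&(loc[...,2]<82)&(abs(loc[...,1]-np.median(q[:,1]))<40);e=loc[t]
    if len(e)>10: print("tongue",len(e),"y",np.percentile(e[:,1],[2,50,98]),"xmax",np.percentile(e[:,0],98),"z",np.median(e[:,2]))
    return im,d,loc
E
python3 - <<'E'
from h import *
print(arm.sense()["tool_pos"]);im,d,loc=keeper();save(im,"j.png")
E
```

```text
[ 428.63139631 -137.78063972  210.54340345]
knob 891 113.74610684408552 ((-115.67296600341797, -204.11459350585938), (13.850095748901367, 39.99361801147461), 19.146995544433594)
tongue 592 y [-214.58370215 -204.60667436 -195.38533857] xmax -66.33304489956825 z 74.93533418942869
```

View pics/j.png

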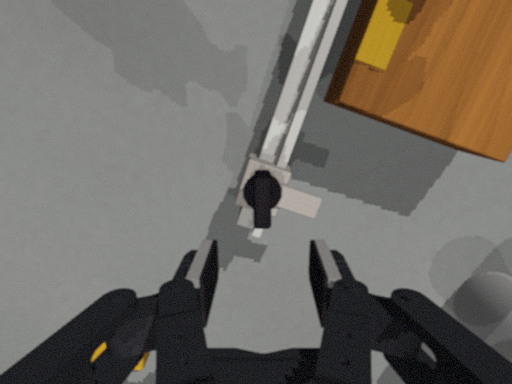

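```bash
python3 - <<'E'
from h import *
go(ch(-115.3,-204.3,99),down(100.8))
E
```

```text
row [-0.0034, -0.0033, 0.2798] [-0.0005, -0.0004, -0.0009] rows>= 2.7
```

Emit:
{"name": "step_arm", "arguments": {"deltas": [[[-0.003,-0.003,0.08],[0,0,0],45],[[-0.003,-0.003,0.16],[0,0,0],45],[[-0.003,-0.003,0.23],[0,0,0],45],[[-0.003,-0.003,0.265],[0,0,0],45],[[-0.003,-0.003,0.28],[0,0,0],45],[[-0.003,-0.003,0.28],[0,0,0],45],[[-0.003,-0.003,0.28],[0,0,0],8],[[-0.003,-0.003,0.28],[0,0,0],8],[[-0.003,-0.003,0.28],[0,0,0],8],[[-0.003,-0.003,0.28],[0,0,0],8],[[-0.003,-0.003,0.28],[0,0,0],8],[[-0.003,-0.003,0.28],[0,0,0],8],[[-0.003,-0.003,0.28],[0,0,0],8],[[-0.003,-0.003,0.28],[0,0,0],8]], "squeeze": 50}}

```text
t: 36.93
tool_pos: [428.0, -140.6, 101.6]
ee_rot: [[-0.187, 0.982, -0.001], [0.982, 0.187, -0.002], [-0.002, -0.002, -1.0]]
ft_force: [-5.8, -1.4, 4.7]
opening: 13.0
grasp_force: 49.6
```

Emit:
{"name": "step_arm", "arguments": {"deltas": [[[0,0,0],[0,0,-0.04],8],[[0,0,0],[0,0,-0.07],8],[[0,0,0],[0,0,-0.1],8],[[0,0,0],[0,0,-0.13],8],[[0,0,0],[0,0,-0.16],8],[[0,0,0],[0,0,-0.19],8],[[0,0,0],[0,0,-0.22],8],[[0,0,0],[0,0,-0.25],8],[[0,0,0],[0,0,-0.28],8],[[0,0,0],[0,0,-0.31],8],[[0,0,0],[0,0,-0.34],8],[[0,0,0],[0,0,-0.37],8],[[0,0,0],[0,0,-0.38],8],[[0,0,0],[0,0,-0.38],8]]}}

```text
t: 38.1
tool_pos: [428.3, -140.3, 101.6]
ee_rot: [[-0.982, 0.187, -0.0], [0.187, 0.982, -0.002], [0.0, -0.002, -1.0]]
ft_force: [-5.0, -0.4, 5.4]
opening: 12.8
grasp_force: 49.5
```

```bash
python3 - <<'E'
from h import *
s=arm.sense();print(s["tool_pos"],inch(s["tool_pos"]),s["ft_force"],s["wrist_torque"],s["ee_rot"][:2,0],np.degrees(np.arctan2(s["ee_rot"][1,0],s["ee_rot"][0,0])),s["qpos"])
p=inch(s["tool_pos"]);go(ch(p[0],p[1]+.1495*1000,p[2]),s["ee_rot"])
E
```

```text
[ 428.30381112 -140.26146953  101.61260623] [-114.49466692 -205.08736078  101.61260623] [-5.02135263 -0.37836473  5.35038144] [0.0856902  0.80100963 0.13877836] [-0.98235665  0.18701709] 169.22124373821745 [-2.90977341e+01  6.79486182e+00  1.12701693e+02 -1.02492334e-01
  6.04824781e+01 -1.08268504e+02]
row [0.0158, 0.3734, -0.0006] [0.0, 0.0, 0.0] rows>= 3.6
```

Emit:
{"name": "step_arm", "arguments": {"deltas": [[[0.0015,0.035,0],[0,0,0],8],[[0.003,0.07,0],[0,0,0],8],[[0.0045,0.105,0],[0,0,0],8],[[0.006,0.14,0],[0,0,0],8],[[0.0075,0.175,0],[0,0,0],8],[[0.009,0.21,0],[0,0,0],8],[[0.0105,0.245,0],[0,0,0],8],[[0.012,0.28,0],[0,0,0],8],[[0.0135,0.315,0],[0,0,0],8],[[0.015,0.35,0],[0,0,0],8],[[0.0158,0.374,0],[0,0,0],8],[[0.0158,0.374,0],[0,0,0],8],[[0.0158,0.374,0],[0,0,0],8]]}}

```text
t: 39.18
tool_pos: [450.3, 9.7, 101.6]
ee_rot: [[-0.982, 0.187, -0.0], [0.187, 0.982, 0.001], [0.001, 0.001, -1.0]]
ft_force: [-4.8, 3.1, 6.5]
opening: 12.8
grasp_force: 50.0
```

```bash
python3 - <<'E'
from h import *
s=arm.sense();print(s["tool_pos"],inch(s["tool_pos"]),s["ft_force"],s["opening"])
E
```

```text
[450.30172963   9.69291196 101.60566523] [-114.5327166   -53.52805391  101.60566523] [-4.81359298  3.0961176   6.47768324] 12.836107966845399
```

Emit:
{"name": "step_arm", "arguments": {"deltas": [[[0,0,0],[0,0,0],45],[[0,0,0],[0,0,0],45],[[0,0,0],[0,0,0],45],[[0,0,0],[0,0,0],45],[[0,0,-0.08],[0,0,0],45],[[0,0,-0.17],[0,0,0],45],[[0,0,-0.26],[0,0,0],45],[[0,0,-0.28],[0,0,0],45],[[0,0,-0.28],[0,0,0],45],[[0,0,-0.28],[0,0,0],45],[[0,0,-0.28],[0,0,0],45]]}}

```text
t: 40.1
tool_pos: [449.2, 8.6, 210.1]
ee_rot: [[-0.982, 0.189, -0.003], [0.189, 0.982, 0.001], [0.003, -0.0, -1.0]]
ft_force: [0.1, 0.3, -0.9]
opening: 45.5
grasp_force: 0.0
```

```bash
python3 - <<'E'
from h import *
print(arm.sense()["tool_pos"]);im,d,loc=keeper();save(im,"k.png")
I=im.astype(int);b=(I[...,0]>130)&(I[...,2]<80)&(I[...,1]>100)&(abs(loc[...,0]+67)<25)&(abs(loc[...,1]+55)<45)&(abs(loc[...,2]-68)<8)
q=loc[b];print("strike",len(q),np.percentile(q,[2,50,98],axis=0))
E
```

```text
[449.18395039   8.64674085 210.09994246]
knob 892 113.78739321303365 ((-116.76900482177734, -53.436981201171875), (13.843667030334473, 40.02477264404297), 87.62431335449219)
tongue 344 y [-62.99099906 -52.50380033 -43.70016442] xmax -66.2836524883733 z 75.12455554162767
strike 2259 [[-79.44891765 -98.78489072  65.95628004]
 [-59.48877944 -68.92619455  67.70114572]
 [-42.62003821 -16.51415507  70.21800497]]
```

View pics/k.png

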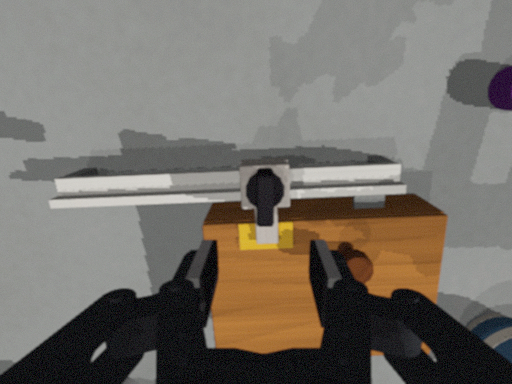

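```bash
python3 - <<'E'
from h import *
im,d,loc=keeper()
hsv=cv2.cvtColor(im,cv2.COLOR_RGB2HSV)
b=(hsv[...,0]>=21)&(hsv[...,0]<=32)&(hsv[...,1]>150)&(loc[...,0]>-85)&(loc[...,0]<-45)&(abs(loc[...,1]+55)<45)
q=loc[b];print("strike",len(q),cv2.minAreaRect(q[:,:2].astype(np.float32)),np.percentile(q[:,1],[1,99]),np.percentile(q[:,1],[1,99]).mean())
t=(hsv[...,1]<70)&(loc[...,0]>-80)&(loc[...,0]<-70)&(loc[...,2]>71)&(loc[...,2]<80)&(abs(loc[...,1]+54)<25);e=loc[t];print("tongue",len(e),np.percentile(e[:,1],[1,50,99]),np.percentile(e[:,1],[1,99]).mean())
go(ch(-115.5,-55,99),down(171.5))
E
```

```text
knob 891 113.76290227251405 ((-116.90087890625, -53.393001556396484), (13.823662757873535, 40.01835632324219), 87.53712463378906)
tongue 345 y [-62.91008544 -52.40912637 -43.74254563] xmax -66.35695125634989 z 74.9902692800265
strike 859 ((-67.37586975097656, -62.82663345336914), (27.746423721313477, 67.03680419921875), 1.775128722190857) [-79.79843534 -29.8810377 ] -54.839736518818384
tongue 212 [-63.16473604 -53.23063854 -43.89740078] -53.53106840586857
row [-0.0018, -0.0007, 0.2767] [0.0, -0.0014, -0.0132] rows>= 2.7
```

Emit:
{"name": "step_arm", "arguments": {"deltas": [[[-0.002,-0.001,0.08],[0,0,0],45],[[-0.002,-0.001,0.16],[0,0,0],45],[[-0.002,-0.001,0.23],[0,0,0],45],[[-0.002,-0.001,0.262],[0,0,0],45],[[-0.002,-0.001,0.276],[0,0,0],45],[[-0.002,-0.001,0.276],[0,0,0],45],[[-0.002,-0.001,0.276],[0,0,0],8],[[-0.002,-0.001,0.276],[0,0,0],8],[[-0.002,-0.001,0.276],[0,0,0],8],[[-0.002,-0.001,0.276],[0,0,0],8],[[-0.002,-0.001,0.276],[0,0,0],8],[[-0.002,-0.001,0.276],[0,0,0],8],[[-0.002,-0.001,0.276],[0,0,0],8],[[-0.002,-0.001,0.276],[0,0,0],8]], "squeeze": 60}}

```text
t: 41.37
tool_pos: [452.5, 7.8, 102.9]
ee_rot: [[-0.982, 0.188, 0.003], [0.188, 0.982, -0.0], [-0.003, 0.0, -1.0]]
ft_force: [0.4, 0.4, 6.0]
opening: 12.8
grasp_force: 61.4
```

```bash
python3 - <<'E'
from h import *
s=arm.sense();print(inch(s["tool_pos"]),s["ft_force"],np.degrees(np.arctan2(s["ee_rot"][1,0],s["ee_rot"][0,0])))
E
```

```text
[-112.12060015  -55.06291112  102.89534539] [0.3582921  0.43654073 6.03722208] 169.14339114405269
```

Emit:
{"name": "step_arm", "arguments": {"deltas": [[[0,0,0],[0,0,0],8],[[0,0,0],[0,0,0],8],[[0,0,0],[0,0,0],8],[[0,0,0],[0,0,0],8]]}}

```text
t: 41.7
tool_pos: [452.5, 7.8, 102.9]
ee_rot: [[-0.982, 0.188, 0.003], [0.188, 0.982, -0.0], [-0.003, 0.0, -1.0]]
ft_force: [-0.3, 0.2, 5.1]
opening: 12.7
grasp_force: 61.4
```

Emit:
{"name": "step_arm", "arguments": {"deltas": [[[0.008,0,0],[0,0,0],8],[[0.008,0,0],[0,0,0],8],[[0.008,0,0],[0,0,0],8]]}}

```text
t: 41.95
tool_pos: [452.1, 7.9, 103.0]
ee_rot: [[-0.982, 0.189, 0.01], [0.189, 0.982, -0.002], [-0.01, 0.0, -1.0]]
ft_force: [8.1, -0.6, -3.4]
opening: 12.7
grasp_force: 60.1
```

```bash
python3 - <<'E'
from h import *
s=arm.sense();print(inch(s["tool_pos"]),s["ft_force"])
E
```

```text
[-112.45979011  -55.05275905  103.00268689] [ 8.12338157 -0.57897095 -3.35624215]
```

Emit:
{"name": "step_arm", "arguments": {"deltas": [[[0,0,0],[0,0,0],25],[[0,0,0],[0,0,0],25],[[0,0,0],[0,0,0],25],[[0,0,0],[0,0,0],25],[[0,0,0],[0,0,0],8],[[0,0,0],[0,0,0],8],[[0,0,0],[0,0,0],8],[[0,0,0],[0,0,0],8],[[0,0,0],[0,0,0],8]]}}

```text
t: 42.7
tool_pos: [447.6, 8.7, 101.4]
ee_rot: [[-0.982, 0.188, -0.001], [0.188, 0.982, 0.0], [0.001, -0.0, -1.0]]
ft_force: [-2.9, 0.5, 2.1]
opening: 13.0
grasp_force: 60.7
```

```bash
python3 - <<'E'
from h import *
s=arm.sense();print(inch(s["tool_pos"]),s["ft_force"])
E
```

```text
[-117.09892752  -54.92738107  101.38758366] [-2.8516489   0.52026376  2.14775343]
```

Emit:
{"name": "step_arm", "arguments": {"deltas": [[[0,0.001,0],[0,0,0.03],8],[[0,0.002,0],[0,0,0.06],8],[[0,0.002,0],[0,0,0.09],8],[[0,0.002,0],[0,0,0.12],8],[[0,0.002,0],[0,0,0.15],8],[[0,0.002,0],[0,0,0.18],8],[[0,0.002,0],[0,0,0.21],8],[[0,0.002,0],[0,0,0.24],8],[[0,0.002,0],[0,0,0.27],8],[[0,0.002,0],[0,0,0.3],8],[[0,0.002,0],[0,0,0.33],8],[[0,0.002,0],[0,0,0.36],8],[[0,0.002,0],[0,0,0.39],8],[[0,0.002,0],[0,0,0.42],8],[[0,0.002,0],[0,0,0.44],8],[[0,0.002,0],[0,0,0.455],8],[[0,0.002,0],[0,0,0.455],8],[[0,0.002,0],[0,0,0.455],8]]}}

```text
t: 44.2
tool_pos: [449.2, 10.4, 101.4]
ee_rot: [[0.044, 0.999, 0.003], [0.999, -0.044, 0.001], [0.001, 0.003, -1.0]]
ft_force: [3.0, 5.2, -1.8]
opening: 13.0
grasp_force: 67.9
```

```bash
python3 - <<'E'
from h import *
s=arm.sense();print(inch(s["tool_pos"]),s["ft_force"],s["wrist_torque"],np.degrees(np.arctan2(s["ee_rot"][1,0],s["ee_rot"][0,0])))
E
```

```text
[-115.68429132  -52.93755956  101.4307642 ] [ 2.97821762  5.19605913 -1.81419302] [ 0.77608407 -0.49134766  1.37170868] 87.49721752507013
```

Emit:
{"name": "step_arm", "arguments": {"deltas": [[[0,0,0],[0,0,0],45],[[0,0,0],[0,0,0],45],[[0,0,0],[0,0,0],45],[[0,0,0],[0,0,0],45],[[0,0,-0.08],[0,0,0],45],[[0,0,-0.17],[0,0,0],45],[[0,0,-0.26],[0,0,0],45],[[0,0,-0.28],[0,0,0],45],[[0,0,-0.28],[0,0,0],45],[[0,0,-0.28],[0,0,0],45],[[0,0,-0.28],[0,0,0],45]]}}

```text
t: 45.12
tool_pos: [446.8, 9.5, 211.7]
ee_rot: [[0.048, 0.999, -0.003], [0.999, -0.048, 0.001], [0.0, -0.003, -1.0]]
ft_force: [-0.2, 0.5, -0.1]
opening: 45.1
grasp_force: 0.0
```

```bash
python3 - <<'E'
from h import *
im,d,loc=keeper();save(im,"l.png")
hsv=cv2.cvtColor(im,cv2.COLOR_RGB2HSV)
b=(hsv[...,0]>=21)&(hsv[...,0]<=32)&(hsv[...,1]>150)&(loc[...,0]>-85)&(loc[...,0]<-45)&(abs(loc[...,1]+55)<45)
q=loc[b];print("strike",len(q),np.percentile(q[:,1],[1,99]),np.percentile(q[:,1],[1,99]).mean())
t=(hsv[...,1]<70)&(loc[...,0]>-80)&(loc[...,0]<-70)&(loc[...,2]>71)&(loc[...,2]<80)&(abs(loc[...,1]+54)<25);e=loc[t];print("tongue",len(e),np.percentile(e[:,1],[1,50,99]),np.percentile(e[:,1],[1,99]).mean())
m=(loc[...,0]>-30)&(loc[...,0]<70)&(abs(loc[...,1])<100)&(abs(loc[...,2]-68)<20);r=loc[m]
if len(r)>50:print("lid z",np.polyfit(r[:,0],r[:,2],1))
E
```

```text
knob 880 113.73384940021758 ((-115.49775695800781, -53.86528778076172), (13.993193626403809, 40.20124053955078), 9.142581939697266)
tongue 603 y [-64.42208034 -54.38873458 -45.08988261] xmax -66.42404539450605 z 74.98888355784004
strike 1058 [-80.30849632 -29.93078983] -55.11964307449419
tongue 250 [-64.49939397 -54.55815745 -45.10638248] -54.802888224537526
lid z [-7.06164499e-04  6.71171212e+01]
```

View pics/l.png

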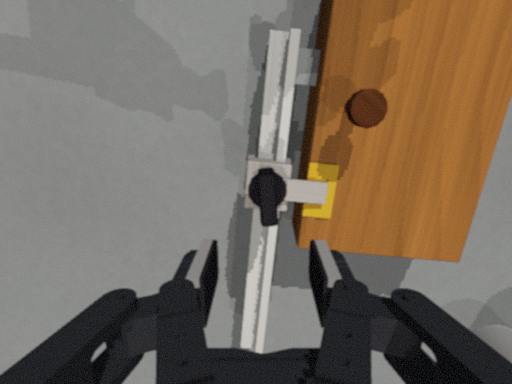

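```bash
python3 -c "
from workcell import job
print(job.close_job())"
```

```text
the job is handed in; nothing more can be done
None
```

The job is done and handed in at about 45 s on the robot's clock. All three steel holders present stand upright in the box, the lid is shut, the keeper's tongue is within about 0.3 mm of the brass plate's middle, and the clamp knob reads fully tight at about 1.4 rad.

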